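# Set the sprung stop screw to the setting block

## Task

With the red-handled square driver from the rack, screw the fixture's stop down until the setting block beneath just drags: it still slides, but the sprung orange foot presses on it lightly, with about 5 N. Prove it by sliding the block a centimetre by its green post, correct the screw if the drag is wrong, and leave the block under the foot. Never screw the foot down hard or turn the screw without the driver, stand the driver back in a hole of the rack, and leave everything else alone.

Things in the scene. Friction and masses are not known exactly. Their poses are not given: they have to be found in the camera images.
- fixture: Fixed stop fixture: steel bed 215 x 90 x 15 mm (x -140 to +75 mm); a blue bracket on its +y side carries a beam, 50 mm wide, 70 to 88 mm above the table, over the bed, with the upright stop screw in it. Origin on the table straight below the screw's axis; the block slides along x between two low rails (x -45 to +60 mm, inner faces at y = +-24 mm, 6 mm high); z up.
- stop_axis (a point): Fixed point on the bed's top on the screw's axis, below the orange foot (disc 18 mm across at the screw's lower end). The foot is sprung: from first touch it presses 3.5 N per mm that the screw goes on down, so 5 N is 1.5 mm past touch. Its gap to the block at the start is anywhere from 2 to 7 mm and not measured; only the drag on the block tells when it is right.
- stop_stem: The stop screw with its foot: goes up and down, does not turn; z up. Origin at the centre of the top rim of its head, 136 mm above the table at the start. The head is a brass square, 34 x 34 mm, 30 mm high, with a square socket 15 x 15 mm, 27 mm deep, open to the top, edges chamfered.
- stop_screw (a joint): How far the screw is turned, rad: 0 at the start, when the socket's sides are parallel to the fixture's x and y; grows clockwise seen from above, which lowers it 24 mm a turn (3.82 mm per rad). Stiff thread: takes 0.12 N m to turn and stays where it is left. Stops at -0.4 and 4.2.
- block: Loose setting block on the bed, 0.8 kg: a steel slab 115 x 40 x 22 mm (x = -20 to +95 mm on it) with a low tongue (16 mm wide, 10 mm high, x = -75 to -20 mm) at its robot end that bears an upright green post to slide it by. Origin on the underside, x along the length, z up. The foot meets the slab's top near x = +45 mm.
- post (a point): Top centre of the block's green post, 14 mm across: x = -64 mm on the block, 46 mm above the bed; pull it with a finger or pinch it. Block on bed and foot on block rub with a friction of about 0.6 (0.5 to 0.7): free, the block slides at about 4.7 N; with the foot pressing N newtons, at about 4.7 + 1.2 N, so near 11 N when set right. Lifting or pressing on the post falsifies it.
- driver: Loose square driver, 101 mm long, 0.14 kg, standing tip down in a rack hole. Origin at the centre of the underside of its steel collar (34 mm across, 6 mm thick), z up. Below: square tip 13 x 13 mm, 18 mm long, then 10 x 10 mm for 7 mm. Above the collar: neck 16 mm across, then a red handle 26 x 26 mm, 26 to 76 mm above the origin. Sides of tip and handle parallel to its x and y.
- driver_grip (a point): Middle of the driver's red handle, 52 mm above the driver's origin. Home in the screw's socket, the driver's collar rests on the head's rim; it stands there by itself when let go, and has about 0.17 rad of play either way.
- rack: Fixed wooden rack, 60 x 190 x 50 mm, with three round holes of 24 mm in a row along its y. Origin at the centre of its underside, z up. One hole holds the square driver, one the black flat driver, the middle one is empty. A driver stands with its collar on the rack's top.
- rack_hole0 (a point): Centre of the mouth of the first rack hole (y = -60 mm on the rack), on its top face, z up.
- rack_hole1 (a point): Centre of the mouth of the middle rack hole.
- rack_hole2 (a point): Centre of the mouth of the last rack hole (y = +60 mm on the rack).
- flat_driver: Bystander: flat driver with round black handle (26 mm across), same heights as the square one, standing in the rack. Origin under its collar.
- wrench: Bystander: steel wrench 180 mm long lying flat.
- jar: Bystander: glass jar with orange cap, 60 mm across, 85 mm high.
- mug: Bystander: white mug, 76 mm across, 90 mm high.
- tape_roll: Bystander: yellow ring of tape, 96 mm across, 24 mm high, lying flat.
- tape_measure: Bystander: yellow and black tape measure, 70 x 40 x 65 mm.
Things that resemble listed ones, but are neither listed nor needed, are in the scene too. Of the things like the rack, leave any that is blue; of the rest the smaller one is meant.

How it is judged:
On the way, in this order (a step that is already met when the one before it is completed fails the run):
1. the square driver is seated in the screw's socket (collar within 6 mm of the rim) (horizontal distance between driver and stop_stem below 0.005 m and z of driver in the frame of stop_stem below 0.006 m), for 0.2 s.
2. the block is slid (faster than 4 mm/s for 0.2 s) while the foot presses on it with 2 to 9 N (contact force between stop_stem and block between 2 and 9 N and linear speed of block above 0.004 m/s), for 0.2 s.
At the end, for the whole second after the job is handed in: The block lies flat and still under the foot (screw axis within 15 mm of its centre line and -30 to +85 mm along it), the foot presses on it with 2 to 9 N, and the square driver stands upright in a rack hole, collar on the rack within 4 mm and within 9 mm of the hole centre (contact force between stop_stem and block between 2 and 9 N and x of stop_axis in the frame of block between -0.03 and 0.085 m and y of stop_axis in the frame of block between -0.015 and 0.015 m and angle between block's own z axis and vertical below 0.05 rad and ((horizontal distance between driver and rack_hole0 below 0.009 m and z of driver in the frame of rack_hole0 between -0.004 and 0.004 m) or (horizontal distance between driver and rack_hole1 below 0.009 m and z of driver in the frame of rack_hole1 between -0.004 and 0.004 m) or (horizontal distance between driver and rack_hole2 below 0.009 m and z of driver in the frame of rack_hole2 between -0.004 and 0.004 m)) and angle between driver's own z axis and vertical below 0.12 rad and linear speed of driver below 0.02 m/s and linear speed of block below 0.01 m/s); the robot touches nothing.
It fails at once if the foot is screwed down hard on the block (over 30 N) (contact force between stop_stem and block above 30 N).
It fails at once if the gripper turns or pushes the screw directly (over 3 N) instead of using the driver (contact force between the fingers and stop_stem above 3 N).
It fails at once if a bystander is shifted by more than 30 mm or the black driver taken out of its hole (distance of any of flat_driver, wrench, jar, mug, tape_roll, tape_measure from where it was at the start of the episode above 0.03 m).
It also fails if it takes over 72 s, if anything falls off the work surface, if the arm or the gripper's body presses on something with over 40 N, if the wrist force passes 120 N, or if a joint passes its speed limit or range.

## Robot

A 6-joint arm with a two-finger parallel gripper is mounted at the origin on the work surface. World frame = base frame: x ahead of the robot, y to its left, z up, the work surface at z = 0. Lengths are in m, angles in rad, forces in N, time in s.
With the tool pointing down it reaches from about 0.35 to 0.775 m from the base axis. Payload 7.3 kg.
Tool frame: the origin (TCP) lies at the very end of the fingers, on their centre line; the grasp point (between the pads) lies 19 mm behind it (robot.pinch_z is the distance from the TCP to the grasp point, in m); z points along the fingers, y is the line along which they close (so a half turn about z gives the same grasp; the last joint's range is limited). The gripper opens to 92 mm and grips with 3 to 60 N. Pads are 19 mm wide; open, the fingers measure 130 mm over their backs; the gripper's body (75 mm by 190 mm) begins 47 mm behind the grasp point.
Start: joints at [-1.354, 0.342, 1.524, -0, 1.275, -0.146], TCP at [0.186, -0.491, 0.227] pointing down, gripper open.
Joint ranges: [-2.53, 2.53], [-0.77, 2.02], [0.04, 2.7], [-1, 4.14], [0.28, 2.66], [-3.11, 3.11]. Speed limits (rad/s): [2.57, 2.57, 3.14, 3.14, 3.14, 3.14].

## Interface

Orientations are given as [roll, pitch, yaw] about the fixed x, y, z axes, in that order (R = Rz(yaw) Ry(pitch) Rx(roll)).
In Python, from cell import robot gives the robot as it stands.
- The arm moves only by the tool move_arm, never from a script. Its argument "motion" is a list of rows, each a list of 6 numbers: the shift along the tool's x, y, z in units of 0.1 m (1.0 is 0.1 m), then the turn, a rotation vector about the tool's x, y, z in units of pi rad (1.0 is pi rad). In form: [[dx, dy, dz, rx, ry, rz], ...]. A call has 1 to 12 rows; each row is the pose to reach, as a shift and turn from the pose commanded when the call began, along the tool's axes at that moment, turning the shorter way round; what a row does not reach only later rows make up. A row lasts 1/8 s, in which the tool goes at most 62.5 mm and 10.7 degrees, less where a joint would pass 70% of its speed; a pose out of reach is approached as far as the arm can. A call with a number of a shift or a turn outside -1 to 1 is refused whole. A call with a gripper value outside its range is refused whole. "fingers" is the opening, from -1 (shut) to 1 (fully open), set as the call begins (left out, the last holds). The fingers move at their own pace and stop on an object; "newtons" is the grip in N (left out, the last holds). Time passes only in rows, so rows that repeat a pose let the fingers close. It gives the time, the measured TCP pose, the force, the opening and the grip force at its end, in the units of the state.
- robot.observe(): the state, without advancing time (a new reading comes with each control period).
- robot.read_camera(name): name is "side" or "top"; returns a dict with "image" (420x560x3 uint8, red, green, blue), "range_z" (420x560 float32, m along the optical axis (not along the pixel's ray), 0 where there is no reading), "vfov" (degrees; the focal length in pixels is half the picture's height over the tangent of half this angle, whatever the lens; pixels are square), "cx", "cy" (the principal point, pixels), "extrinsics" (4x4, takes a point from camera to world coordinates). Camera axes: x right, y up, looking along -z (the intrinsics and any distortion apply to the point x, -y, -z); pixel columns grow to the right and rows downward; lengths in m; the calibration is good to about 2 mm. A picture is of the moment at which its call begins.
- robot.hand_in(): hands the job in; it is judged then, once.
The state is a dict: "time": time; "qpos": joint angles; "qvel": joint speeds; "joint_efforts": joint torques, N m; "tool_pos": TCP position; "tool_rot": TCP orientation; "contact_force": force on the tool from outside, world axes, zero at the start; "torque": the same for the moment, N m; "opening": finger opening in m; "grip_force": force on a finger pad.
Only numpy, scipy, OpenCV 4.12 (cv2) and the standard library are available. Lean on these libraries where they do the work, as an engineer would, in place of code of your own. Each camera call takes 0.05 s, during which the arm holds its last target. There are 200 camera calls.

## Working session

There is one attempt and no reset: what is moved stays moved. The work goes in short steps, Python scripts to look and compute and a tool call to move; the robot and the scene stay as the last step left them, time stands still between calls to the robot, and variables do not carry over. Pictures are saved under pics/ and viewed, at most 10 in all, crops included, and the job is handed in when it is done.

Besides the shell and the picture viewer there is one more tool, called after "Request:" as a command line: name --pt "numbers of a row" for each row, then --argument value for the rest. move_arm: Moves the arm, as the interface text tells. Shifts and turns lie within -1 to 1; 1 stands for 0.1 m of shift or pi rad of turn. Its arguments: {"type":"object","properties":{"motion":{"type":"array"},"fingers":{"type":"number"},"newtons":{"type":"number"}},"required":["motion"]}

```bash
mkdir -p pics; ls
cat > h.py <<'E'
import numpy as np,cv2
from cell import robot
from scipy.spatial.transform import Rotation as R
def cam(n):
    c=robot.read_camera(n);h,w=c['image'].shape[:2]
    f=h/2/np.tan(np.radians(c['vfov'])/2);c['f']=f
    u,v=np.meshgrid(np.arange(w),np.arange(h))
    z=c['range_z'];P=np.stack([(u-c['cx'])/f*z,-(v-c['cy'])/f*z,-z],-1)
    T=c['extrinsics'];c['P']=P@T[:3,:3].T+T[:3,3];return c
def ray(c,u,v,z):
    T=c['extrinsics'];d=T[:3,:3]@np.array([(u-c['cx'])/c['f'],-(v-c['cy'])/c['f'],-1]);o=T[:3,3]
    return o+d*(z-o[2])/d[2]
def save(c,n): cv2.imwrite('pics/'+n,c['image'][:,:,::-1])
E
python3 - <<'E'
from h import *
for n in('top','side'):
    c=cam(n);save(c,n+'0.png');print(n,c.keys(),c['f'],c['cx'],c['cy'],c['extrinsics'].round(3).tolist())
print(robot.observe(),robot.pinch_z)
E
```

```text
pics
top dict_keys(['image', 'range_z', 'vfov', 'cx', 'cy', 'extrinsics', 'f', 'P']) 415.61860788312896 277.2111300301386 207.7035629605408 [[0.014, 0.994, -0.109, 0.396], [-1.0, 0.012, -0.018, 0.013], [-0.016, 0.11, 0.994, 1.134], [0.0, 0.0, 0.0, 1.0]]
side dict_keys(['image', 'range_z', 'vfov', 'cx', 'cy', 'extrinsics', 'f', 'P']) 461.8983543124605 276.38451173317486 207.22066281238946 [[0.958, 0.166, -0.232, 0.21], [-0.285, 0.536, -0.795, -0.962], [-0.008, 0.828, 0.561, 0.799], [0.0, 0.0, 0.0, 1.0]]
{'time': 0.1, 'qpos': array([-1.35399880e+00,  3.42602260e-01,  1.52489479e+00, -1.06660031e-05,
        1.27543380e+00, -1.45998944e-01]), 'qvel': array([ 8.03419501e-04, -2.08130702e-03, -2.29016395e-03, -1.03972940e-03,
        3.96158718e-04,  4.66622385e-05]), 'joint_efforts': array([ 1.57555965e-03, -4.32004416e+01, -2.44694871e+01,  7.18942448e-02,
        5.26432588e-02, -2.73956039e-05]), 'tool_pos': array([ 0.18625679, -0.49046225,  0.22615015]), 'tool_rot': array([-3.14026721e+00, -1.84591123e-04,  3.62799456e-01]), 'contact_force': array([-0.25078871, -0.52287882,  0.39309421]), 'torque': array([ 0.00085557, -0.00458824,  0.02272791]), 'grip_force': 0.0, 'opening': 0.09161383701833282} 0.0188
```

View pics/top0.png

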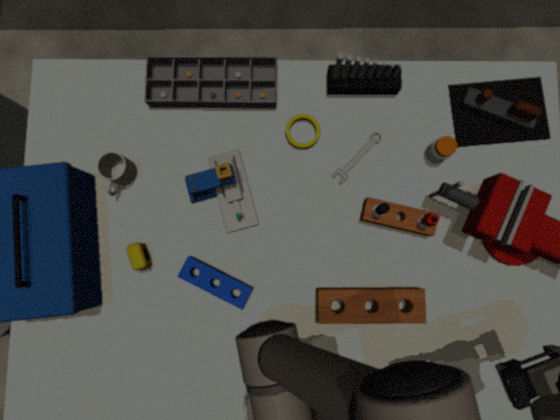

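View pics/side0.png

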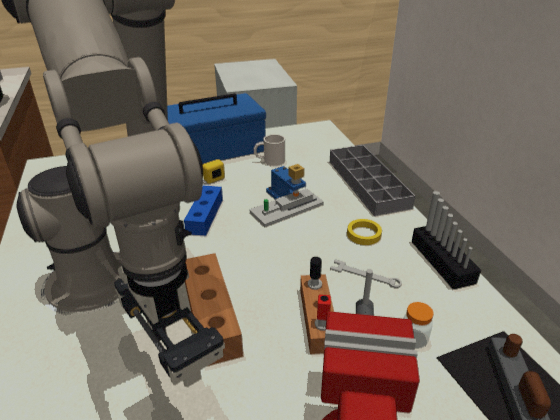

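Top view: racks are brown with drivers (400,216), larger empty brown (370,306) and blue (215,282). The smaller brown one, holding the red (430,220) and black (380,210) drivers, fits. The fixture is at (230,185), with the brass head at (224,171) and the green post at (239,216).

Run:
```python
from h import *
c=cam('top');s=cam('side');P=c['P'];im=c['image']
a=cv2.resize(im[130:250,170:290],(400,400),interpolation=cv2.INTER_CUBIC);b=cv2.resize(im[170:260,350:450],(444,400),interpolation=cv2.INTER_CUBIC)[:,:400]
d=cv2.resize(s['image'][150:250,230:350],(400,333),interpolation=cv2.INTER_CUBIC)[:200]
cv2.imwrite('pics/crop.png',np.vstack([np.hstack([a,b])])[:,:,::-1])
def pts(c,x0,x1,y0,y1,z0,z1,col=None):
    p=c['P'];m=(c['range_z']>0)&(p[...,2]>z0)&(p[...,2]<z1)
    k=np.zeros_like(m);k[y0:y1,x0:x1]=1;m&=k
    if col: 
        h=cv2.cvtColor(c['image'],cv2.COLOR_RGB2HSV).astype(int);m&=(h[...,1]>col[2])&((h[...,0]-col[0])%180<=(col[1]-col[0])%180)
    return m
def rep(n,c,m):
    q=c['P'][m];
    if len(q)<3: print(n,len(q));return
    r=cv2.minAreaRect((q[:,:2]*1000).astype(np.float32));v,u=np.nonzero(m)
    print(n,len(q),'med',np.median(q,0).round(4),'rect mm',np.round(r[0],1),np.round(r[1],1),round(r[2],1),'px',u.mean().round(1),v.mean().round(1))
rep('racktop',c,pts(c,350,450,185,245,.04,.056)); 
rep('redh',c,pts(c,415,445,205,232,.11,.14,(170,10,90)))
rep('blk',c,pts(c,368,395,198,225,.11,.14))
rep('bed',c,pts(c,200,270,140,240,.010,.019))
rep('brass',c,pts(c,210,240,155,185,.125,.145))
rep('post',c,pts(c,230,250,205,225,.05,.07,(40,85,60)))
rep('sbrass',s,pts(s,280,310,155,190,.125,.145))
rep('sred',s,pts(s,310,335,285,325,.112,.14,(170,10,90)))
rep('spost',s,pts(s,255,275,195,220,.05,.07,(40,85,60)))
rep('slab',c,pts(c,200,270,140,240,.032,.042))
rep('srack',s,pts(s,290,345,270,360,.045,.055))
rep('vise',c,pts(c,425,500,160,270,.06,.4))
```

```text
racktop 1310 med [ 0.498  -0.2859  0.049 ] rect mm [ 523.7 -295.6] [190.7 113. ] 77.9 px 398.4 215.7
redh 123 med [ 0.4843 -0.3453  0.1238] rect mm [ 485.8 -347.6] [25.4 26.7] 67.7 px 432.3 218.7
blk 97 med [ 0.5101 -0.2288  0.1243] rect mm [ 510.4 -230.2] [23.3 24.3] 2.2 px 384.0 207.6
bed 1568 med [0.5399 0.147  0.0137] rect mm [560.3 177.7] [215.4 137.3] 16.1 px 234.0 195.5
brass 174 med [0.5975 0.1636 0.1341] rect mm [598.1 163.9] [34.7 33.9] 16.0 px 223.5 170.1
post 21 med [0.4943 0.1334 0.0587] rect mm [494.7 132.9] [11.8  9.2] 46.1 px 238.4 215.0
sbrass 112 med [0.599  0.1602 0.1336] rect mm [598.5 162.2] [37.4 42.3] 16.5 px 296.0 168.6
sred 152 med [ 0.4835 -0.357   0.1244] rect mm [ 485.7 -351.6] [29.  24.5] 69.0 px 324.1 302.1
spost 18 med [0.4954 0.1286 0.0586] rect mm [495.4 130.6] [14.1  8.9] 73.5 px 265.5 201.2
slab 334 med [0.5655 0.1543 0.0356] rect mm [574.5 157.1] [124.5 136.7] 65.3 px 231.0 185.4
srack 955 med [ 0.4856 -0.2772  0.0496] rect mm [ 499.8 -290.7] [194.9  60.4] 77.3 px 314.2 304.5
vise 2561 med [ 0.5113 -0.4461  0.1448] rect mm [ 494.7 -418.6] [176.7 173. ] 6.7 px 474.9 208.2
```

View pics/crop.png

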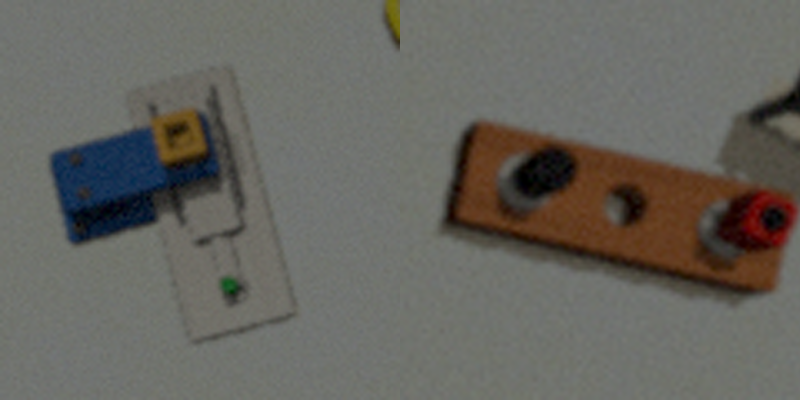

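The crop confirms it: the red square handle is at the right end of the smaller brown rack, and the vise is just beyond it. Next I check clearances around the handle.

```bash
cat >> h.py <<'E'
def rows(pos,yaw):
    "shift/turn in tool units from present (commanded~measured) pose to TCP pos, pointing down with yaw of tool x"
    o=robot.observe();A=R.from_euler('xyz',o['tool_rot']);B=R.from_euler('xyz',[np.pi,0,yaw])
    d=A.inv().apply(np.array(pos)-o['tool_pos'])*10;t=(A.inv()*B).as_rotvec()/np.pi
    return np.r_[d,t].round(3)
E
python3 - <<'E'
from h import *
D=np.array([.4858,-.348])
for n in('top','side'):
    c=cam(n);q=c['P'][(c['range_z']>0)&(c['P'][...,2]>.07)&(c['P'][...,2]<.35)];e=q[:,:2]-D
    r=np.hypot(*e.T);a=np.degrees(np.arctan2(e[:,1],e[:,0]))
    for k in range(-180,180,30):
        m=(a>=k)&(a<k+30)&(r>.025)&(r<.16)
        if m.sum()>4: i=np.argsort(r[m])[3]; print(n,k,m.sum(),q[m][i].round(3),r[m][i].round(3),'zmax',q[m][:,2].max().round(3))
print(rows([.4858,-.348,.20],1.187),rows([.4858,-.348,.20],2.758),rows([.4858,-.348,.20],-.384))
E
```

```text
top -120 948 [ 0.463 -0.426  0.133] 0.081 zmax 0.186
top -90 1194 [ 0.525 -0.419  0.115] 0.081 zmax 0.185
top -60 428 [ 0.542 -0.381  0.115] 0.065 zmax 0.181
top -30 216 [ 0.545 -0.372  0.113] 0.064 zmax 0.212
top 60 128 [ 0.503 -0.24   0.12 ] 0.11 zmax 0.129
side -120 845 [ 0.465 -0.432  0.178] 0.086 zmax 0.185
side -90 877 [ 0.493 -0.443  0.178] 0.095 zmax 0.185
side -60 193 [ 0.539 -0.39   0.115] 0.067 zmax 0.21
side -30 275 [ 0.546 -0.375  0.115] 0.066 zmax 0.211
side 60 252 [ 0.51  -0.246  0.089] 0.105 zmax 0.128
[ 3.306 -0.271  0.265 -0.    -0.    -0.262] [ 3.306 -0.271  0.265 -0.    -0.    -0.762] [ 3.306 -0.271  0.265 -0.     0.     0.238]
```

Run:
```python
from h import *
D=np.array([.4858,-.348]);t=np.radians(-22);U=np.array([np.cos(t),np.sin(t)]);V=np.array([-U[1],U[0]])
for n in('top','side'):
    c=cam(n);p=c['P'];q=p[(c['range_z']>0)&(p[...,2]>.07)&(p[...,2]<.3)];e=q[:,:2]-D;u=e@U;v=e@V
    m=(abs(u)<.125)&(abs(v)<.075)&(np.hypot(u,v)>.025)&~((v>.05)&(abs(u)<.05))
    print(n);
    for lo in np.arange(-.12,.13,.02):
        for lv in np.arange(-.08,.08,.02):
            k=m&(u>=lo)&(u<lo+.02)&(v>=lv)&(v<lv+.02)
            if k.sum()>2: print('u%.2f v%.2f n%d z %.3f..%.3f'%(lo,lv,k.sum(),q[k][:,2].min(),q[k][:,2].max()))
```

```text
top
u0.06 v-0.08 n65 z 0.110..0.132
u0.06 v-0.06 n82 z 0.106..0.131
u0.06 v-0.04 n81 z 0.106..0.129
u0.06 v-0.02 n119 z 0.071..0.211
u0.06 v0.00 n60 z 0.077..0.208
u0.08 v-0.08 n28 z 0.118..0.129
u0.08 v-0.06 n42 z 0.116..0.129
u0.08 v-0.04 n40 z 0.116..0.130
u0.08 v-0.02 n29 z 0.114..0.211
u0.08 v0.00 n54 z 0.074..0.209
side
u0.06 v-0.04 n49 z 0.116..0.131
u0.06 v-0.02 n139 z 0.116..0.211
u0.06 v0.00 n14 z 0.114..0.127
u0.08 v-0.04 n55 z 0.117..0.130
u0.08 v-0.02 n185 z 0.115..0.211
u0.08 v0.00 n10 z 0.117..0.209
```

Run:
```python
from h import *
D=np.array([.4858,-.348]);t=np.radians(-22);U=np.array([np.cos(t),np.sin(t)]);V=np.array([-U[1],U[0]])
Q=[]
for n in('top','side'):
    c=cam(n);p=c['P'];Q.append(p[(c['range_z']>0)&(p[...,2]>.12)&(p[...,2]<.3)])
    h=c['image']
q=np.vstack(Q);e=q[:,:2]-D;u=e@U;v=e@V
print('max z (mm), cols v from -.12 step .01; rows u')
for lo in np.arange(-.06,.12,.01):
    print('%4d'%(lo*1000+5),[int(q[k][:,2].max()*1000) if (k:=(u>=lo)&(u<lo+.01)&(v>=lv)&(v<lv+.01)).sum()>1 else 0 for lv in np.arange(-.12,.03,.01)])
print(rows([.4858,-.348,.20],-.384),rows([.4858,-.348,.20],2.758))
save(cam('side'),'s2.png')
im=cam('side')['image'][255:405,290:440];cv2.imwrite('pics/vise.png',cv2.resize(im,(600,600),interpolation=cv2.INTER_CUBIC)[:,:,::-1])
```

```text
max z (mm), cols v from -.12 step .01; rows u
 -55 [0, 0, 0, 0, 0, 0, 0, 0, 0, 0, 0, 0, 0, 0, 0]
 -44 [0, 0, 0, 0, 0, 0, 0, 0, 0, 0, 0, 0, 0, 0, 0]
 -34 [0, 0, 0, 0, 0, 0, 0, 0, 0, 0, 0, 0, 0, 0, 0]
 -24 [0, 0, 0, 0, 0, 0, 0, 0, 0, 0, 0, 0, 0, 0, 0]
 -14 [0, 0, 0, 0, 0, 0, 0, 0, 0, 0, 125, 126, 128, 124, 0]
  -4 [0, 0, 0, 0, 0, 0, 0, 0, 0, 0, 127, 129, 129, 125, 0]
   5 [182, 182, 181, 183, 0, 0, 0, 0, 0, 0, 128, 128, 128, 125, 0]
  15 [181, 183, 183, 180, 0, 0, 0, 0, 0, 0, 125, 127, 126, 0, 0]
  25 [183, 182, 181, 181, 0, 0, 0, 0, 0, 0, 0, 0, 0, 0, 0]
  35 [182, 181, 181, 182, 0, 0, 0, 0, 0, 0, 0, 0, 0, 0, 0]
  45 [181, 182, 182, 181, 0, 0, 0, 0, 0, 0, 0, 0, 0, 0, 0]
  55 [182, 182, 182, 181, 0, 0, 0, 0, 0, 0, 0, 0, 0, 0, 0]
  65 [182, 182, 181, 184, 125, 125, 126, 125, 127, 126, 124, 126, 124, 0, 0]
  75 [181, 182, 181, 181, 130, 128, 129, 130, 130, 129, 209, 211, 208, 0, 0]
  85 [182, 182, 181, 179, 128, 128, 129, 129, 129, 129, 211, 214, 202, 0, 0]
  95 [181, 181, 182, 180, 122, 122, 123, 120, 125, 125, 124, 127, 126, 0, 0]
 105 [182, 181, 183, 179, 0, 0, 0, 0, 0, 0, 0, 0, 0, 0, 0]
 115 [182, 182, 181, 180, 0, 0, 0, 0, 0, 0, 0, 0, 0, 0, 0]
[ 3.307 -0.272  0.267  0.     0.     0.238] [ 3.307 -0.272  0.267 -0.     0.    -0.762]
```

View pics/vise.png

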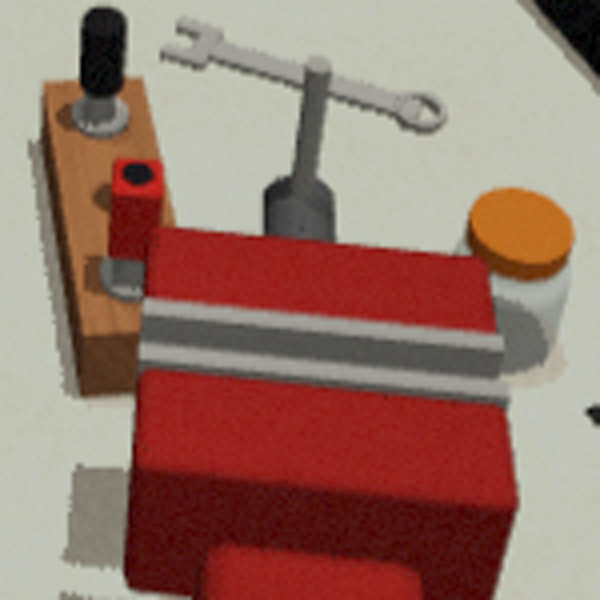

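Request:
move_arm --pt "0.5 -0.04 -0.1 0 0 0" --pt "1 -0.08 -0.1 0 0 0" --fingers 0.13 --newtons 25

```text
time: 0.85
tool_pos: [0.2778, -0.448, 0.2375]
tool_rot: [3.14, -0.0, 0.361]
contact_force: [-0.1, -0.7, -0.1]
opening: 0.0765
grip_force: 0.0
```

Request:
move_arm --pt "0.5 -0.04 -0.1 0 0 0" --pt "1 -0.08 -0.1 0 0 0"

```text
time: 1.1
tool_pos: [0.3692, -0.4044, 0.2476]
tool_rot: [3.14, -0.0, 0.363]
contact_force: [0.4, -0.7, 0.3]
opening: 0.0564
grip_force: 0.0
```

Request:
move_arm --pt "0.5 -0.04 0 0 0 0" --pt "1 -0.08 0 0 0 0"

```text
time: 1.35
tool_pos: [0.4597, -0.3611, 0.2468]
tool_rot: [3.141, -0.0, 0.363]
contact_force: [-0.6, -0.6, 0.6]
opening: 0.0517
grip_force: 0.0
```

Request:
move_arm --pt "0.307 -0.032 0 0 0 -0.762" --pt "0.307 -0.032 0 0 0 -0.762" --pt "0.307 -0.032 0 0 0 -0.762" --pt "0.307 -0.032 0 0 0 -0.762" --pt "0.307 -0.032 0 0 0 -0.762" --pt "0.307 -0.032 0 0 0 -0.762" --pt "0.307 -0.032 0 0 0 -0.762" --pt "0.307 -0.032 0 0 0 -0.762" --pt "0.307 -0.032 0 0 0 -0.762" --pt "0.307 -0.032 0 0 0 -0.762" --pt "0.307 -0.032 0 0 0 -0.762" --pt "0.307 -0.032 0 0 0 -0.762"

```text
time: 2.85
tool_pos: [0.4858, -0.348, 0.2467]
tool_rot: [-3.142, -0.0, 2.619]
contact_force: [-0.5, -0.7, 0.6]
opening: 0.0519
grip_force: 0.0
```

Run:
```python
from h import *
o=robot.observe();print({k:np.round(v,4) for k,v in o.items()})
print(rows([.4858,-.348,.165],2.758))
c=cam('side');h=cv2.cvtColor(c['image'],cv2.COLOR_RGB2HSV).astype(int);p=c['P']
m=(h[...,1]>90)&((h[...,0]<10)|(h[...,0]>170))&(p[...,2]>.121)&(p[...,2]<.14)&(np.hypot(p[...,0]-.486,p[...,1]+.35)<.03)
q=p[m];print(len(q),cv2.minAreaRect((q[:,:2]*1000).astype(np.float32)))
T=c['extrinsics']
im=c['image'][205:355,240:440];cv2.imwrite('pics/a.png',cv2.resize(im,(800,600),interpolation=cv2.INTER_CUBIC)[:,:,::-1])
```

```text
{'time': np.float64(2.85), 'qpos': array([-0.7498,  0.4644,  1.2783, -0.    ,  1.3989, -1.798 ]), 'qvel': array([ 8.0000e-04, -8.0000e-04,  9.0000e-04,  1.0000e-04,  5.0000e-04,
       -1.4899e+00]), 'joint_efforts': array([ 5.80000e-03, -5.04970e+01, -2.55797e+01, -5.15000e-02,
        6.81000e-02,  1.99020e+00]), 'tool_pos': array([ 0.4858, -0.348 ,  0.2467]), 'tool_rot': array([-3.1416e+00, -1.0000e-04,  2.6190e+00]), 'contact_force': array([-0.4566, -0.6787,  0.5703]), 'torque': array([ 0.0949, -0.1891,  0.0213]), 'grip_force': np.float64(0.0), 'opening': np.float64(0.0519)}
[ 0.001  0.     0.817 -0.    -0.    -0.044]
110 ((486.1147766113281, -349.85845947265625), (26.262968063354492, 24.46405601501465), 69.86012268066406)
```

View pics/a.png

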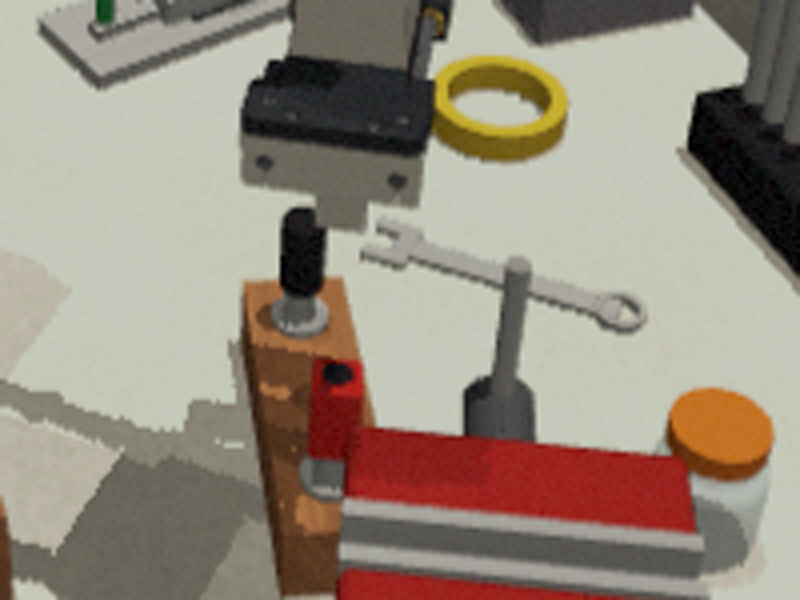

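The gripper is above the red handle (crop 338,410), with the vise face right beside it. I'll lean 7° away from the vise, come down and grip only the handle's top.

Request:
move_arm --pt "0 0 0.35 0.039 0 -0.051" --pt "0 0 0.7 0.039 0 -0.051" --pt "0 0 0.8 0.039 0 -0.051" --pt "0 0 0.8 0.039 0 -0.051"

```text
time: 3.4
tool_pos: [0.4859, -0.3483, 0.1669]
tool_rot: [-3.02, -0.01, 2.771]
contact_force: [0.3, 0.1, 1.3]
opening: 0.0521
grip_force: 0.0
```

Run:
```python
from h import *
o=robot.observe();A=R.from_euler('xyz',o['tool_rot']);print(o['tool_pos'],A.as_matrix().round(3),o['contact_force'])
print((A.inv().apply(np.array([.486,-.3485,.111])-o['tool_pos'])*10).round(3))
```

```text
[ 0.4858802  -0.34832847  0.16685627] [[-0.932  0.359 -0.053]
 [ 0.362  0.926 -0.11 ]
 [ 0.01  -0.122 -0.993]] [0.31072285 0.08290726 1.32520829]
[-0.007  0.067  0.555]
```

Request:
move_arm --pt "0 0.04 0.35 0 0 0" --pt "0 0.06 0.5 0 0 0" --pt "0 0.067 0.555 0 0 0" --pt "0 0.067 0.555 0 0 0"

```text
time: 3.9
tool_pos: [0.4856, -0.3484, 0.1116]
tool_rot: [-3.019, -0.009, 2.772]
contact_force: [-0.3, -0.0, 0.5]
opening: 0.0521
grip_force: 0.0
```

Request:
move_arm --pt "0 0 0 0 0 0" --pt "0 0 0 0 0 0" --pt "0 0 0 0 0 0" --pt "0 0 0 0 0 0" --fingers -1 --newtons 25

```text
time: 4.4
tool_pos: [0.4855, -0.3479, 0.1113]
tool_rot: [-3.019, -0.009, 2.773]
contact_force: [-0.2, 0.1, 2.8]
opening: 0.0265
grip_force: 24.4
```

Gripped flat (26.5 mm). Lift it, then straighten.

Request:
move_arm --pt "0 0 -0.15 0 0 0" --pt "0 0 -0.4 0 0 0" --pt "0 0 -0.7 -0.039 0 0" --pt "0 0 -1 -0.039 0 0" --pt "0 0 -1 -0.039 0 0" --newtons 40

```text
time: 5.03
tool_pos: [0.4916, -0.3379, 0.2132]
tool_rot: [-3.14, -0.004, 2.772]
contact_force: [0.1, 0.5, -1.3]
opening: 0.0265
grip_force: 38.8
```

Run:
```python
from h import *
o=robot.observe();print(o['tool_pos'],o['tool_rot'],o['opening'],o['contact_force'])
print(rows([.5983,.163,.25],3.42),rows([.5983,.163,.25],1.85))
A=R.from_euler('xyz',o['tool_rot']);print((A.inv().apply(np.array([.5983,.163,.25])-o['tool_pos'])*10).round(3))
```

```text
[ 0.49155646 -0.33792688  0.21318372] [-3.13987234 -0.00426026  2.77249893] 0.026458984954299204 [ 0.07722347  0.45558947 -1.34981528]
[ 8.130e-01  5.056e+00 -3.730e-01 -0.000e+00 -1.000e-03 -2.060e-01] [ 8.130e-01  5.056e+00 -3.730e-01 -1.000e-03 -1.000e-03  2.940e-01]
[ 0.813  5.056 -0.373]
```

Request:
move_arm --pt "0 0 -0.373 0 0 0" --pt "0.08 0.5 -0.373 0 0 0" --pt "0.16 1 -0.373 0 0 0"

```text
time: 5.4
tool_pos: [0.5118, -0.2369, 0.2467]
tool_rot: [3.141, -0.011, 2.772]
contact_force: [0.3, 0.7, -1.4]
opening: 0.0265
grip_force: 38.8
```

Request:
move_arm --pt "0.08 0.5 0 0 0 0" --pt "0.16 1 0 0 0 0"

```text
time: 5.65
tool_pos: [0.5329, -0.1371, 0.2467]
tool_rot: [3.141, -0.012, 2.773]
contact_force: [0.7, 0.4, -1.3]
opening: 0.0262
grip_force: 38.8
```

Request:
move_arm --pt "0.08 0.5 0 0 0 0" --pt "0.16 1 0 0 0 0"

```text
time: 5.9
tool_pos: [0.554, -0.0381, 0.2469]
tool_rot: [-3.141, -0.011, 2.773]
contact_force: [0.3, -0.1, -1.6]
opening: 0.0263
grip_force: 38.8
```

Request:
move_arm --pt "0.08 0.5 0 0 0 0" --pt "0.16 1 0 0 0 0"

```text
time: 6.15
tool_pos: [0.5751, 0.0609, 0.2471]
tool_rot: [-3.141, -0.011, 2.773]
contact_force: [1.0, 0.2, -0.6]
opening: 0.0264
grip_force: 38.8
```

Request:
move_arm --pt "0.08 0.5 0 0 0 -0.05" --pt "0.17 1 0 0 0 -0.12" --pt "0.173 1 0 0 0 -0.206" --pt "0.173 1 0 0 0 -0.206" --pt "0.173 1 0 0 0 -0.206" --pt "0.173 1 0 0 0 -0.206"

```text
time: 6.9
tool_pos: [0.5952, 0.1585, 0.2478]
tool_rot: [3.135, -0.009, -2.866]
contact_force: [-0.3, -0.3, -1.7]
opening: 0.0262
grip_force: 38.8
```

Run:
```python
from h import *
o=robot.observe();print(o['tool_pos'],o['tool_rot'],o['qpos'],o['opening'])
print(rows([.5983,.163,.25],3.42))
s=cam('side');t=cam('top');ex=[]
a=cv2.resize(s['image'][110:230,230:350],(400,400),interpolation=cv2.INTER_CUBIC);b=cv2.resize(t['image'][120:240,170:290],(400,400),interpolation=cv2.INTER_CUBIC)
cv2.imwrite('pics/b.png',np.hstack([a,b])[:,:,::-1])
T=s['P']
m=(T[...,2]>.19)&(T[...,2]<.24)&(np.hypot(T[...,0]-.598,T[...,1]-.163)<.045)
q=T[m];h=cv2.cvtColor(s['image'],cv2.COLOR_RGB2HSV)[m]
for lo in np.arange(.19,.24,.006):
    k=(q[:,2]>=lo)&(q[:,2]<lo+.006);
    if k.sum()>3: print(round(lo,3),k.sum(),np.median(q[k],0).round(4),np.median(h[k],0))
```

```text
[0.59518596 0.15848977 0.24782987] [ 3.13532559 -0.00854786 -2.86564594] [ 0.13328952  0.50483133  1.20879774  0.00503291  1.43731727 -1.71411985] 0.02621918954415799
[-0.042  0.035 -0.022  0.002 -0.003 -0.001]
0.19 39 [0.5875 0.1578 0.1923] [30. 22. 71.]
0.196 11 [0.5914 0.1558 0.1992] [18. 18. 69.]
0.202 8 [0.5934 0.1548 0.206 ] [23.5 20.  71.5]
0.208 8 [0.5885 0.1514 0.2119] [ 7.5 73.  83. ]
0.214 24 [0.5927 0.1501 0.2173] [  4.  209.5  87. ]
0.22 20 [0.5906 0.1496 0.2226] [  3.  216.5  85.5]
0.226 21 [0.5888 0.1487 0.2288] [  3. 225.  84.]
0.232 23 [0.5874 0.147  0.2348] [  1. 229.  83.]
0.238 8 [0.5874 0.1466 0.2391] [  2. 210.  88.]
```

View pics/b.png

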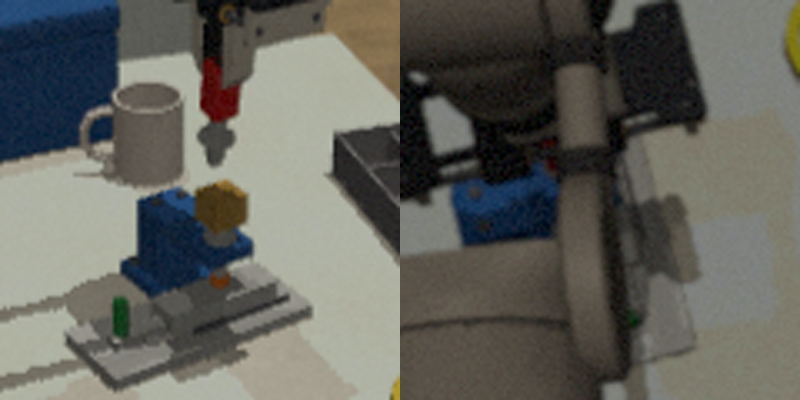

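The driver hangs in the gripper at side crop (218,115), its top leaning right by a few degrees. I'll measure that lean in the plane normal to the closing axis.

```bash
cat >> h.py <<'E'
def lean(save_=None):
    o=robot.observe();A=R.from_euler('xyz',o['tool_rot']);n=A.apply([0,1,0]);g=o['tool_pos']
    s=cam('side');T=s['P'];E=s['extrinsics']
    m=(s['range_z']>0)&(np.abs(T[...,2]-g[2]+.045)<.05)&(np.hypot(T[...,0]-g[0],T[...,1]-g[1])<.04)
    h=cv2.cvtColor(s['image'],cv2.COLOR_RGB2HSV);out=[]
    for v in range(420):
        u=np.nonzero(m[v])[0]
        if len(u)<2: continue
        d=E[:3,:3]@np.array([(u.mean()-s['cx'])/s['f'],-(v-s['cy'])/s['f'],-1]);p=E[:3,3]+d*(n@(g-E[:3,3]))/(n@d)
        out.append([v,u.min(),u.max(),*(A.inv().apply(p-g)*1000).round(1),int(np.median(h[v,u,1]))])
    return out
E
python3 - <<'E'
from h import *
for r in lean(): print(*r)
E
```

```text
132 290 293 15.0 0.0 -5.8 222
133 291 293 13.2 0.0 -2.3 232
134 291 303 4.1 0.0 3.0 238
135 291 302 -1.8 0.0 7.5 139
136 290 302 -0.6 0.0 10.3 172
137 290 301 1.0 0.0 13.0 225
138 290 301 0.9 0.0 16.1 243
139 290 301 0.8 0.0 19.2 227
140 290 301 0.7 0.0 22.3 227
141 290 301 0.6 0.0 25.4 219
142 290 301 0.5 0.0 28.6 234
143 290 301 0.4 0.0 31.7 223
144 291 301 -1.4 0.0 35.3 214
145 293 300 -3.3 0.0 39.0 180
146 293 297 1.8 0.0 40.7 109
147 293 297 1.8 0.0 43.9 21
148 290 298 5.1 -0.0 46.2 21
149 290 299 3.3 0.0 49.8 21
150 289 300 3.2 0.0 53.0 21
151 289 300 3.1 0.0 56.2 20
152 289 300 2.2 0.0 59.7 21
153 290 299 2.9 0.0 62.7 22
154 292 298 1.1 0.0 66.4 25
155 292 297 2.7 0.0 69.2 24
156 291 297 4.4 0.0 71.9 24
157 292 297 2.6 0.0 75.7 20
158 292 296 4.2 0.0 78.5 23
159 293 296 2.4 0.0 82.2 22
```

Request:
move_arm --pt "-0.042 0.04 0.05 0.002 -0.021 -0.001" --pt "-0.042 0.04 0.21 0.002 -0.021 -0.001" --pt "-0.042 0.04 0.21 0.002 -0.021 -0.001" --pt "-0.042 0.04 0.21 0.002 -0.021 -0.001"

```text
time: 7.55
tool_pos: [0.5985, 0.1636, 0.2279]
tool_rot: [-3.141, 0.059, -2.861]
contact_force: [0.7, -0.5, -1.5]
opening: 0.0263
grip_force: 38.8
```

Run:
```python
from h import *
o=robot.observe();A=R.from_euler('xyz',o['tool_rot']);print(o['tool_pos'],A.as_matrix()[:,2].round(4),o['contact_force'])
print((A.inv().apply(np.array([.5983,.1635,.225])-o['tool_pos'])*10).round(3))
L=lean();[print(*r) for r in L if r[5]<110 and r[6]<190 and r[5]>30 or abs(r[5]-20)<4]
s=cam('side');cv2.imwrite('pics/c.png',cv2.resize(s['image'][120:200,250:350],(800,600),interpolation=cv2.INTER_CUBIC)[:,:,::-1])
```

```text
[0.59853233 0.16356254 0.22792801] [ 0.0568  0.0161 -0.9983] [ 0.6850913  -0.50405121 -1.46548741]
[0.004 0.    0.029]
144 291 302 -0.0 0.0 17.9 231
145 291 302 0.1 -0.0 21.1 246
151 294 299 0.8 -0.0 40.3 146
152 294 299 1.0 -0.0 43.5 24
153 292 300 2.8 0.0 46.1 22
154 291 301 3.0 -0.0 49.4 22
155 291 301 3.1 -0.0 52.6 20
156 291 301 3.2 0.0 55.9 22
157 291 301 3.3 -0.0 59.2 23
158 292 301 1.7 -0.0 63.1 22
159 293 300 1.9 -0.0 66.4 23
160 293 299 3.7 -0.0 69.0 24
161 293 299 3.9 -0.0 72.4 22
162 294 299 2.3 0.0 76.3 19
163 294 298 4.1 -0.0 79.0 24
164 295 298 2.5 0.0 83.0 56
165 293 299 5.0 -0.0 85.5 142
166 290 301 7.0 -0.0 88.1 164
167 289 302 7.0 0.0 91.5 171
168 291 304 -3.1 -0.0 98.8 166
169 292 302 0.2 -0.0 100.9 169
170 293 300 3.3 0.0 103.2 171
171 293 297 8.8 -0.0 104.6 186
```

View pics/c.png

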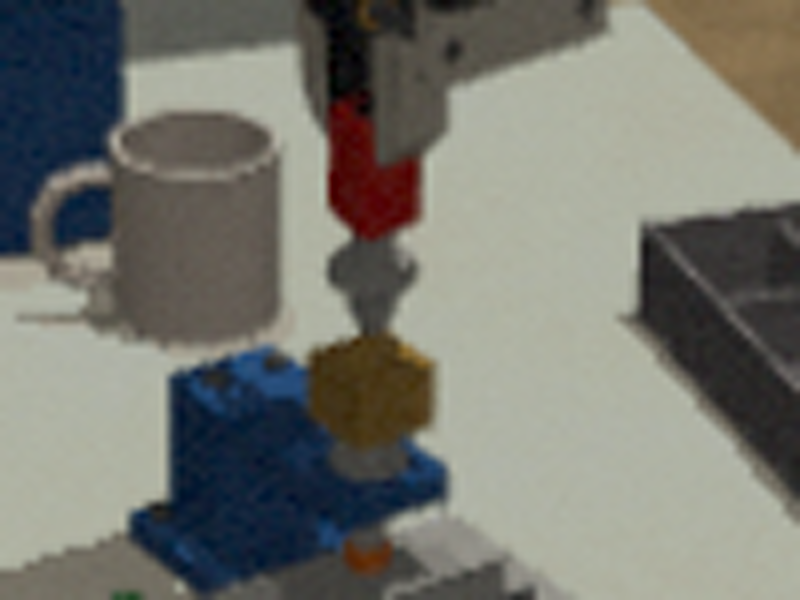

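In the crop the handle, collar, tip and brass head all line up at column 372. Insert.

Request:
move_arm --pt "0.004 0 0.06 0 0 0" --pt "0.007 0 0.12 0 0 0" --pt "0.01 0 0.17 0 0 0" --pt "0.01 0 0.17 0 0 0"

```text
time: 8.15
tool_pos: [0.6026, 0.1638, 0.2192]
tool_rot: [-3.138, 0.076, -2.861]
contact_force: [-3.4, -3.3, 34.6]
opening: 0.0264
grip_force: 40.1
```

Request:
move_arm --pt "-0.006 0 -0.12 0 0 0" --pt "-0.006 0 -0.12 0 0 0" --pt "-0.006 0 -0.12 0 0 0"

```text
time: 8.52
tool_pos: [0.5976, 0.1636, 0.221]
tool_rot: [3.141, 0.056, -2.86]
contact_force: [0.7, -0.5, -2.2]
opening: 0.0262
grip_force: 39.0
```

Run:
```python
from h import *
o=robot.observe();A=R.from_euler('xyz',o['tool_rot']);print(o['tool_pos'],A.as_matrix()[:,2].round(4),o['contact_force'],o['torque'])
L=lean();[print(*r) for r in L if r[5]>12]
s=cam('side');t=cam('top')
b=cv2.resize(t['image'][140:200,190:250],(400,600),interpolation=cv2.INTER_CUBIC)
a=cv2.resize(s['image'][125:200,270:320],(400,600),interpolation=cv2.INTER_CUBIC)
cv2.imwrite('pics/d.png',np.hstack([a,b])[:,:,::-1])
```

```text
[0.59759687 0.16355521 0.22100927] [ 0.0539  0.0158 -0.9984] [ 0.73511208 -0.46696063 -2.22166255] [ 0.11059414 -0.02912575  0.04840063]
145 291 302 -0.0 -0.0 13.9 218
146 291 302 -1.3 0.0 17.6 227
147 291 302 -1.2 0.0 20.8 222
148 291 301 -0.7 0.0 23.9 232
149 291 301 0.7 0.0 26.6 221
150 291 301 0.9 0.0 29.8 220
151 291 301 1.0 0.0 33.0 225
152 292 301 -0.6 0.0 36.8 145
153 294 298 1.2 -0.0 39.5 170
154 294 298 1.3 0.0 42.7 49
155 292 299 3.2 0.0 45.4 22
156 291 300 3.3 -0.0 48.6 19
157 291 301 1.7 0.0 52.5 17
158 291 301 1.8 -0.0 55.8 19
159 291 301 1.9 0.0 59.1 22
160 291 301 2.1 0.0 62.4 21
161 292 300 2.2 -0.0 65.7 21
162 293 298 4.1 0.0 68.4 24
163 293 298 4.2 0.0 71.7 19
164 294 298 2.6 -0.0 75.7 26
165 294 300 -0.8 0.0 80.3 34
166 289 300 8.1 0.0 80.5 154
167 289 301 6.5 0.0 84.5 160
168 289 302 4.8 0.0 88.5 158
169 290 303 0.6 0.0 93.5 168
170 291 303 -0.2 0.0 97.3 163
171 291 303 -0.1 -0.0 100.7 169
172 292 303 -0.6 0.0 104.3 160
173 292 294 14.3 0.0 102.1 173
```

View pics/d.png

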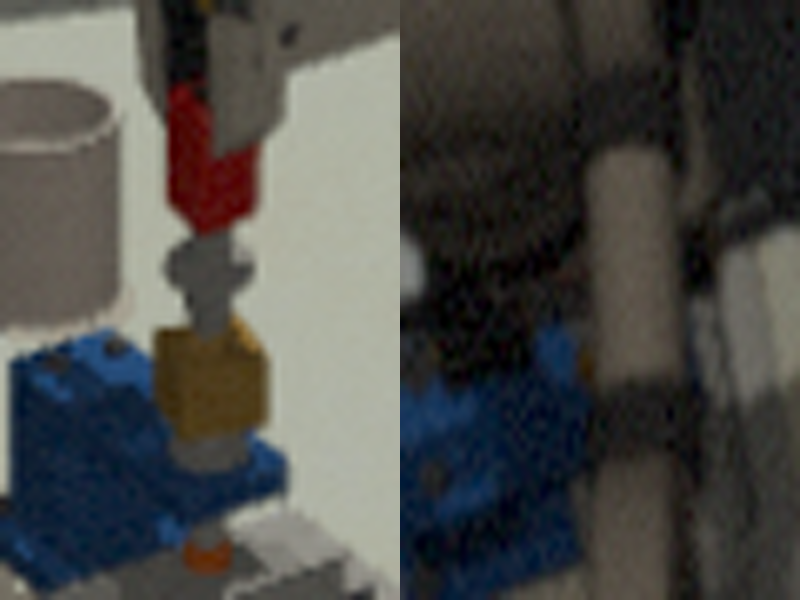

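The tip (d-crop 212,335) is over the head but not in the socket. Comparing handle and head faces in the fixture axes from the same depth image will give the offset.

```bash
cat >> h.py <<'E'
def faces():
    a=np.radians(16.1);e1=np.array([np.cos(a),np.sin(a)]);e2=np.array([-e1[1],e1[0]]);S=np.array([.5983,.1635])
    pts=[];H=[]
    for i in range(5):
        s=cam('side');T=s['P'];m=(s['range_z']>0)&(np.hypot(T[...,0]-S[0],T[...,1]-S[1])<.045)&(T[...,2]>.09)
        pts.append(T[m]);H.append(cv2.cvtColor(s['image'],cv2.COLOR_RGB2HSV)[m].astype(int))
    q=np.vstack(pts);h=np.vstack(H);x=(q[:,:2]-S)@e1*1000;y=(q[:,:2]-S)@e2*1000;z=q[:,2]*1000
    return x,y,z,h
E
python3 - <<'E'
from h import *
x,y,z,h=faces();z0=robot.observe()['tool_pos'][2]*1000
def show(n,m,hw):
    X,Y=x[m],y[m]
    # points on -e2 face have largest -y; on -e1 face largest -x: robust extreme
    print(n,m.sum(),'x pct',np.percentile(X,[2,10,25,50,75,90,98]).round(1),'y pct',np.percentile(Y,[2,10,25,50,75,90,98]).round(1))
red=((h[:,0]<10)|(h[:,0]>170))&(h[:,1]>150)
brass=(h[:,0]>12)&(h[:,0]<30)&(h[:,1]>110)
for lo in range(int(z0)-40,int(z0)-2,8): show('red %d'%lo,red&(z>=lo)&(z<lo+8),13)
for lo in range(104,136,8): show('brass %d'%lo,brass&(z>=lo)&(z<lo+8),17)
show('brass top',brass&(z>131),17)
g=(h[:,1]<60)
for lo in range(136,190,5): show('steel %d'%lo,g&(z>=lo)&(z<lo+5)&(abs(x)<25)&(abs(y)<25),0)
E
```

```text
red 182 18 x pct [-12.1 -10.7  -9.7  -6.5  -1.9  -0.7   5.2] y pct [-11.  -10.6 -10.3  -8.6  -7.5  -6.8  -5.1]
red 190 117 x pct [-14.  -12.2 -11.   -8.4  -0.6   5.2   9.1] y pct [-14.  -12.6 -11.5 -10.   -4.2   5.   10.7]
red 198 129 x pct [-13.8 -12.4 -11.4  -8.5   1.7   5.9  10.2] y pct [-16.3 -13.4 -12.  -10.6  -2.5   4.8  10.2]
red 206 125 x pct [-14.  -13.  -12.2  -9.8  -0.1   5.7   9.2] y pct [-16.3 -14.5 -12.8 -11.1  -3.3   5.4   9.6]
red 214 105 x pct [-15.2 -13.9 -13.  -11.   -6.3   1.6   6.3] y pct [-19.8 -16.1 -14.3 -11.   -1.6   5.4   8.3]
brass 104 111 x pct [-19.6 -17.9 -15.7 -10.4  -1.7   5.5   9.4] y pct [-20.6 -19.4 -17.1 -14.6  -9.7   0.7  10.9]
brass 112 151 x pct [-21.2 -18.8 -16.3 -10.    0.9   6.5   9.5] y pct [-23.6 -20.2 -18.2 -14.6 -11.2  -0.8   9. ]
brass 120 183 x pct [-20.4 -17.7 -14.4  -6.3   2.5   7.3  10.3] y pct [-21.8 -19.6 -17.3 -14.3  -0.2   8.5  10.9]
brass 128 344 x pct [-19.5 -16.  -11.6  -2.3   6.6  11.7  16.9] y pct [-21.6 -18.8 -15.   -7.2   4.9  10.2  16.4]
brass top 554 x pct [-39.3 -34.2 -28.9 -16.8  -1.6  10.1  16.5] y pct [-35.  -22.2 -1
[... 466 characters left out ...]
.5   3.5  11.2  13.6] y pct [-12.3 -10.9  -9.7  -7.3  -2.2   5.1   6.6]
steel 161 171 x pct [-14.2 -11.3  -8.1  -2.2   5.4  12.8  17.4] y pct [-14.5 -10.9  -7.8  -2.4   2.2   9.2  15.8]
steel 166 96 x pct [-12.6  -7.5  -4.5  -0.3   7.2  15.6  17.4] y pct [-13.6  -8.5  -3.3   0.8   7.3  14.3  18.8]
steel 171 34 x pct [-7.5 -5.2 -4.  -2.8  0.7  4.6  5.4] y pct [-6.1 -5.1 -4.4 -2.7 -1.2  1.5  4. ]
steel 176 35 x pct [-7.9 -5.6 -4.6 -2.7  0.5  3.2  4.6] y pct [-8.1 -6.1 -5.4 -3.4 -0.6  1.9  3. ]
steel 181 8 x pct [-6.8 -4.2 -2.4 -0.9  4.2 12.3 13.2] y pct [-8.5 -8.3 -8.  -6.6 -5.6 -3.3 -1.3]
steel 186 10 x pct [-8.5  2.6  5.1  8.   9.  15.4 16.4] y pct [-13.9 -13.5 -12.8 -10.3  -8.4  -4.8   6.1]
```

The faces show the tip about 7 mm off towards +y of the fixture. The driver kept its vertical pose relative to the leaned pads, so straightening the tool tilted it. I'll restore the grasp-time lean.

```bash
cat >> h.py <<'E'
def rows2(pos,B):
    o=robot.observe();A=R.from_euler('xyz',o['tool_rot']);d=A.inv().apply(np.array(pos)-o['tool_pos'])*10
    return np.r_[d,(A.inv()*B).as_rotvec()/np.pi].round(3)
E
python3 - <<'E'
from h import *
# grasp-time lean: tool_rot (-3.019,-.009,2.773)
B0=R.from_euler('xyz',[-3.019,-.009,2.773]);yaw_shift=3.422-2.76
B=R.from_euler('z',yaw_shift)*B0
print(B0.as_matrix()[:,2],B.as_matrix().round(3)); print(rows2([.5985,.1628,.236],B))
E
```

```text
[-0.05239234 -0.11085418 -0.99245473] [[-0.957 -0.288  0.027]
 [-0.289  0.95  -0.12 ]
 [ 0.009 -0.122 -0.992]]
[-0.01  -0.009 -0.139  0.039  0.021 -0.005]
```

Request:
move_arm --pt "-0.01 -0.009 -0.139 0 0 0" --pt "-0.01 -0.009 -0.139 0.039 0.021 -0.005" --pt "-0.01 -0.009 -0.139 0.039 0.021 -0.005" --pt "-0.01 -0.009 -0.139 0.039 0.021 -0.005"

```text
time: 9.43
tool_pos: [0.5985, 0.163, 0.2365]
tool_rot: [-3.021, -0.007, -2.848]
contact_force: [-0.9, -0.1, -1.2]
opening: 0.0263
grip_force: 39.0
```

```bash
cat >> h.py <<'E'
def rep():
    x,y,z,h=faces();o=robot.observe();z0=o['tool_pos'][2]*1000;A=R.from_euler('xyz',o['tool_rot']);print(o['tool_pos'],(A.inv().apply([0,0,-1])).round(3))
    red=((h[:,0]<10)|(h[:,0]>170))&(h[:,1]>150);brass=(h[:,0]>12)&(h[:,0]<30)&(h[:,1]>110);g=h[:,1]<60
    def show(n,m):
        if m.sum()>4: print(n,m.sum(),np.percentile(x[m],[5,10,25,50,90]).round(1),np.percentile(y[m],[5,10,25,50,90]).round(1))
    for lo in range(int(z0)-36,int(z0)+8,8): show('red %d'%lo,red&(z>=lo)&(z<lo+8))
    for lo in range(104,128,8): show('brass %d'%lo,brass&(z>=lo)&(z<lo+8))
    for lo in range(136,int(z0)-35,6): show('steel %d'%lo,g&(z>=lo)&(z<lo+6)&(abs(x)<22)&(abs(y)<22))
E
python3 -c "from h import *;rep()"
```

```text
[0.5985198  0.16222531 0.23649797] [-0.008  0.122  0.992]
red 200 52 [-13.7 -13.5 -12.4  -9.3   2.5] [-18.3 -17.5 -16.1 -14.7  -4.4]
red 208 133 [-14.5 -13.9 -12.6  -9.6   4. ] [-18.4 -17.2 -15.6 -13.4  -0.4]
red 216 127 [-14.1 -13.5 -12.4  -9.4   4.1] [-17.9 -17.  -15.6 -13.5  -0.2]
red 224 125 [-14.1 -13.6 -12.4  -9.7   4.1] [-18.  -17.2 -15.7 -13.1  -1.4]
red 232 105 [-14.3 -13.9 -13.  -11.3   1.1] [-18.5 -17.6 -15.1 -10.3   4.5]
red 240 83 [-14.4 -14.1 -13.3 -12.3 -10.3] [-15.6 -14.2 -11.7  -4.    8.7]
brass 104 121 [-19.2 -17.6 -16.3 -11.8   4.5] [-19.8 -18.8 -16.6 -13.6   5.4]
brass 112 155 [-19.1 -18.1 -15.6  -8.5   5.8] [-21.1 -20.3 -18.2 -15.4  -0.7]
brass 120 182 [-19.  -18.  -14.4  -4.3   7.9] [-19.9 -19.  -16.8 -13.9   8.7]
steel 148 23 [-7.  -5.8 -5.  -3.1  0.9] [-11.  -10.5  -9.7  -7.7  -3.9]
steel 154 40 [-7.4 -6.9 -5.6 -3.8  1.2] [-11.9 -11.4 -10.3  -8.7  -0.7]
steel 160 56 [-7.7 -7.5 -6.9 -3.4  3.4] [-13.4 -12.7 -11.3  -9.3  -1. ]
steel 166 25 [-7.5 -7.3 -6.6 -4.9  0.6] [-12.9 -12.4 -11.7  -9.5  -5.4]
steel 172 66 [-16.2 -15.5 -13.9  -9.7   1.8] [-20.1 -19.3 -17.6 -14.1  -2.7]
steel 178 199 [-16.4 -15.  -10.7  -5.7  10.8] [-19.3 -18.1 -15.2  -9.4   3. ]
steel 184 58 [-8.8 -8.1 -7.1 -4.6  2.5] [-13.1 -12.2 -11.1  -9.1  -2. ]
steel 190 58 [-9.  -8.5 -7.3 -4.   2. ] [-13.3 -11.9 -11.1  -9.1  -2.7]
steel 196 25 [-9.7 -9.3 -7.9 -4.4  4.3] [-14.8 -13.9 -12.8 -11.1  -1.9]
```

Request:
move_arm --pt "0 0.016 0 0 0 0" --pt "-0.001 0.029 0.1 0 0 0" --pt "-0.001 0.034 0.15 0 0 0" --pt "-0.002 0.04 0.2 0 0 0" --pt "-0.002 0.045 0.24 0 0 0" --pt "-0.002 0.045 0.24 0 0 0"

```text
time: 10.42
tool_pos: [0.5986, 0.1647, 0.213]
tool_rot: [-3.019, -0.006, -2.849]
contact_force: [-0.7, 1.0, 5.3]
opening: 0.0264
grip_force: 39.3
```

Request:
move_arm --pt "0 0.006 0.05 0 0 0" --pt "-0.001 0.012 0.1 0 0 0" --pt "-0.001 0.017 0.14 0 0 0" --pt "-0.001 0.02 0.17 0 0 0" --pt "-0.001 0.02 0.17 0 0 0"

```text
time: 11.05
tool_pos: [0.6, 0.1665, 0.1996]
tool_rot: [-3.021, 0.002, -2.848]
contact_force: [-2.8, 6.2, 19.6]
opening: 0.0263
grip_force: 40.7
```

Request:
move_arm --pt "0 0 0 0 0 0" --pt "0 0 0 0 0 0" --pt "0 0 0 0 0 0" --fingers 0.13

```text
time: 11.42
tool_pos: [0.5978, 0.1639, 0.194]
tool_rot: [-3.019, -0.01, -2.849]
contact_force: [-0.2, 0.4, -0.6]
opening: 0.0501
grip_force: 0.0
```

```bash
python3 -c "
from h import *;rep();o=robot.observe();print(o['contact_force'],o['opening'])
print(rows([.5983,.1635,.20],3.435))"
```

```text
[0.5980285  0.16403907 0.19447265] [-0.009  0.123  0.992]
red 166 85 [-12.2 -11.9 -10.6  -8.2   5.4] [-13.6 -13.2 -12.1  -9.7   5.2]
red 174 136 [-12.5 -12.  -10.9  -8.3   6.9] [-15.3 -14.5 -12.3 -10.1   7.3]
red 182 110 [-12.6 -12.3 -11.4  -9.5   2.6] [-14.2 -13.7 -12.7 -10.5   6.4]
red 190 104 [-12.3 -11.9 -11.   -9.4  -2.1] [-15.2 -13.8 -11.9  -8.9   7.8]
red 198 108 [-12.5 -12.2 -11.   -8.8  -2. ] [-13.6 -12.6 -11.   -6.   10.3]
brass 104 120 [-19.1 -17.9 -16.2 -11.    5.6] [-20.1 -19.3 -17.  -14.6   2.1]
brass 112 157 [-19.9 -18.7 -15.2  -9.1   6. ] [-21.8 -20.8 -17.7 -15.    0.2]
brass 120 156 [-20.9 -18.7 -15.5  -9.    5.1] [-21.8 -20.1 -17.9 -15.   -0.1]
steel 136 34 [-13.6 -13.1 -11.8  -5.8   1. ] [-16.2 -15.5 -14.2 -11.2  -1.4]
steel 142 204 [-15.2 -13.  -10.1  -4.6  10.4] [-17.2 -15.9 -12.2  -5.9   7.5]
steel 148 52 [-7.8 -7.1 -5.9 -3.   2.5] [-9.  -8.8 -7.6 -4.5 -0.6]
steel 154 37 [-7.7 -7.3 -6.1 -2.8  1.8] [-9.9 -9.5 -7.5 -5.6 -1.3]
[-0.29382348 -0.03374585 -0.42032418] 0.051868288701712305
[-0.001 -0.013 -0.054 -0.039 -0.003 -0.   ]
```

Seated: the collar is at 136–142 mm and the driver is upright. I'll straighten the tool, move down to mid-handle and regrip.

Request:
move_arm --pt "-0.012 0.002 -0.06 -0.039 -0.003 0" --pt "-0.012 0.002 -0.06 -0.039 -0.003 0" --pt "-0.012 0.002 -0.06 -0.039 -0.003 0" --pt "-0.012 0.002 -0.06 -0.039 -0.003 0"

```text
time: 12.18
tool_pos: [0.5987, 0.1659, 0.2004]
tool_rot: [-3.14, 0.0, -2.848]
contact_force: [-0.5, 0.1, 1.1]
opening: 0.0518
grip_force: 0.0
```

```bash
python3 -c "
from h import *
o=robot.observe();print(o['tool_pos'],o['tool_rot'],o['qpos'][5]);print(rows([.599,.1655,.169],3.422))"
```

```text
[0.59867002 0.16591945 0.20041815] [-3.14010834e+00  4.11682120e-04 -2.84750590e+00] -1.7167287200439911
[-0.002 -0.005  0.314 -0.     0.     0.004]
```

Request:
move_arm --pt "0 -0.005 0.2 0 0 0.004" --pt "0 -0.005 0.314 0 0 0.004" --pt "0 -0.005 0.314 0 0 0.004" --pt "0 -0.005 0.314 0 0 0.004"

```text
time: 12.68
tool_pos: [0.5994, 0.1651, 0.1698]
tool_rot: [-3.141, 0.002, -2.86]
contact_force: [-0.1, -0.3, 0.9]
opening: 0.0521
grip_force: 0.0
```

Request:
move_arm --pt "0 0 0 0 0 0" --pt "0 0 0 0 0 0" --pt "0 0 0 0 0 0" --pt "0 0 0 0 0 0" --fingers -1 --newtons 35

```text
time: 13.18
tool_pos: [0.5993, 0.165, 0.1693]
tool_rot: [-3.141, 0.001, -2.861]
contact_force: [0.0, 0.8, -1.1]
opening: 0.0265
grip_force: 33.5
```

```bash
python3 -c "
from h import *
o=robot.observe();print({k:np.round(v,3) for k,v in o.items()});rep()"
```

```text
{'time': np.float64(13.175), 'qpos': array([ 0.146,  0.564,  1.326, -0.   ,  1.25 , -1.706]), 'qvel': array([ 0.   , -0.   , -0.001,  0.   ,  0.001, -0.001]), 'joint_efforts': array([ -0.363, -54.2  , -24.135,  -0.324,   0.209,  -0.065]), 'tool_pos': array([0.599, 0.165, 0.169]), 'tool_rot': array([-3.141e+00,  1.000e-03, -2.861e+00]), 'contact_force': array([ 0.038,  0.786, -1.133]), 'torque': array([ 0.263, -0.25 , -0.139]), 'grip_force': np.float64(33.549), 'opening': np.float64(0.026)}
[0.59922491 0.16503768 0.16936592] [0.001 0.    1.   ]
red 165 40 [-13.4 -13.1 -11.9 -11.   -8.1] [-14.9 -14.3 -11.2  -7.5   7.3]
red 173 71 [-13.7 -13.3 -12.6 -11.5  -9.8] [-15.  -13.9  -9.6  -2.5   8.6]
brass 104 125 [-18.9 -18.5 -15.3 -10.9   5.1] [-21.2 -19.5 -16.7 -14.3   8.9]
brass 112 162 [-19.3 -18.7 -14.9  -9.7   5.7] [-21.5 -19.7 -17.8 -14.    4.7]
brass 120 155 [-19.9 -18.6 -15.3 -10.    6.4] [-21.6 -20.1 -17.2 -15.5  -0.1]
```

Request:
move_arm --pt "0 0 0 0 0 0.05" --pt "0 0 0.006 0 0 0.1" --pt "0 0 0.012 0 0 0.15" --pt "0 0 0.018 0 0 0.2" --pt "0 0 0.024 0 0 0.25" --pt "0 0 0.03 0 0 0.3" --pt "0 0 0.036 0 0 0.35" --pt "0 0 0.042 0 0 0.4" --pt "0 0 0.048 0 0 0.45" --pt "0 0 0.054 0 0 0.512" --pt "0 0 0.055 0 0 0.512" --pt "0 0 0.055 0 0 0.512"

```text
time: 14.92
tool_pos: [0.5991, 0.1645, 0.1639]
tool_rot: [3.141, 0.001, 1.817]
contact_force: [-1.8, -2.2, 0.9]
opening: 0.026
grip_force: 34.5
```

```bash
python3 -c "
from h import *
o=robot.observe();print({k:np.round(v,3) for k,v in o.items()})
x,y,z,h=faces();b=(h[:,0]>12)&(h[:,0]<30)&(h[:,1]>110)&(z>95)&(z<140);print(np.percentile(z[b],[1,3,50,97,99]))"
```

```text
{'time': np.float64(14.925), 'qpos': array([ 1.450e-01,  5.680e-01,  1.334e+00, -1.000e-03,  1.239e+00,
       -1.010e-01]), 'qvel': array([-0.001, -0.002,  0.001,  0.   , -0.001,  0.008]), 'joint_efforts': array([  1.183, -53.443, -24.321,   0.817,  -0.404,   0.105]), 'tool_pos': array([0.599, 0.164, 0.164]), 'tool_rot': array([3.141e+00, 1.000e-03, 1.817e+00]), 'contact_force': array([-1.779, -2.155,  0.917]), 'torque': array([-0.534,  0.121,  0.032]), 'grip_force': np.float64(34.478), 'opening': np.float64(0.026)}
[100.66099317 102.40524655 117.78694868 130.79883455 132.54167986]
```

The screw is turned. Release, lift clear, go to the post and pinch it across y.

Request:
move_arm --pt "0 0 0 0 0 0" --pt "0 0 0 0 0 0" --pt "0 0 -0.3 0 0 0" --pt "0 0 -0.62 0 0 0" --pt "0 0 -0.62 0 0 0" --fingers 0.13

```text
time: 15.8
tool_pos: [0.6005, 0.1655, 0.2287]
tool_rot: [3.134, 0.001, 1.814]
contact_force: [0.4, 0.7, 0.0]
opening: 0.0517
grip_force: 0.0
```

Request:
move_arm --pt "-0.02 -0.5 0 0 0 0" --pt "-0.039 -1 0 0 0 0"

```text
time: 16.05
tool_pos: [0.5013, 0.1369, 0.2241]
tool_rot: [-3.141, -0.0, 1.814]
contact_force: [-0.3, -1.1, 0.6]
opening: 0.0518
grip_force: 0.0
```

Request:
move_arm --pt "0 -0.078 0 0 0 0.05" --pt "0 -0.078 0 0 0 0.1" --pt "0 -0.078 0 0 0 0.15" --pt "0 -0.078 0 0 0 0.21" --pt "0 -0.078 0 0 0 0.27" --pt "0 -0.078 0 0 0 0.33" --pt "0 -0.078 0.2 0 0 0.39" --pt "0 -0.078 0.5 0 0 0.44" --pt "0 -0.078 0.8 0 0 0.489" --pt "0 -0.078 1 0 0 0.489" --pt "0 -0.078 1 0 0 0.489"

```text
time: 17.42
tool_pos: [0.494, 0.1352, 0.1237]
tool_rot: [-3.141, 0.003, 0.278]
contact_force: [0.0, -0.3, 0.0]
opening: 0.0519
grip_force: 0.0
```

Run:
```python
from h import *
o=robot.observe();print({k:np.round(v,4) for k,v in o.items() if k in('time','tool_pos','tool_rot','contact_force','qpos')})
for n in('side','top'):
    c=cam(n);P=c['P'];h=cv2.cvtColor(c['image'],cv2.COLOR_RGB2HSV).astype(int)
    m=(h[...,0]>40)&(h[...,0]<85)&(h[...,1]>80)&(np.hypot(P[...,0]-.495,P[...,1]-.134)<.04)
    v,u=np.nonzero(m)
    if len(v)>2: print(n,len(v),np.median(P[m],0).round(4),u.mean(),v.min(),v.max())
print(rows([.4954,.1344,.034],.281))
rep()
```

```text
{'time': np.float64(17.425), 'qpos': array([ 0.1174,  0.4297,  1.7021, -0.    ,  1.0133,  1.4103]), 'tool_pos': array([0.494 , 0.1352, 0.1237]), 'tool_rot': array([-3.1411,  0.0035,  0.2779]), 'contact_force': array([ 0.0144, -0.2972,  0.0315])}
side 94 [0.4936 0.1245 0.1454] 264.47872340425533 119 210
top 3 [0.46   0.1179 0.296 ] 229.66666666666666 220 224
[-0.005  0.008  0.918  0.    -0.    -0.001]
[0.4959407  0.1352723  0.12647211] [-0.003 -0.001  1.   ]
brass 104 172 [-17.9 -17.3 -15.7 -12.   11.1] [-20.6 -19.6 -18.3 -15.4   5.2]
brass 112 176 [-17.8 -16.8 -15.7 -12.4  11.5] [-20.6 -19.8 -18.4 -14.9   4.8]
brass 120 179 [-17.4 -16.9 -14.9 -11.   10.8] [-19.8 -19.3 -17.8 -15.4   3.3]
```

Run:
```python
from h import *
c=cam('side');P=c['P'];h=cv2.cvtColor(c['image'],cv2.COLOR_RGB2HSV).astype(int)
m=(h[...,0]>40)&(h[...,0]<85)&(h[...,1]>80)&(np.hypot(P[...,0]-.495,P[...,1]-.134)<.03)&(P[...,2]<.07)
q=P[m];v,u=np.nonzero(m);print(len(q),np.median(q,0),np.percentile(q,[3,97],axis=0).round(4).tolist(),u.mean(),v.min(),v.max())
r=(h[...,1]>150)&((h[...,0]<10)|(h[...,0]>170))&(np.hypot(P[...,0]-.6,P[...,1]-.165)<.04);print('driver',r.sum(),np.median(P[r],0),P[r][:,2].max())
```

```text
44 [0.4944559  0.12675617 0.04620625] [[0.4899, 0.1224, 0.0294], [0.4991, 0.1317, 0.0612]] 265.54545454545456 199 210
driver 154 [0.59621889 0.15219708 0.19016504] 0.20953281300863846
```

Request:
move_arm --pt "0 0.004 0.4 0 0 0" --pt "0 0.006 0.75 0 0 0" --pt "0 0.006 0.92 0 0 0" --pt "0 0.006 0.92 0 0 0" --pt "0 0.006 0.92 0 0 0"

```text
time: 18.45
tool_pos: [0.4965, 0.1347, 0.0346]
tool_rot: [3.141, -0.003, 0.278]
contact_force: [-0.4, -0.2, 0.1]
opening: 0.0525
grip_force: 0.0
```

Request:
move_arm --pt "0 0 0 0 0 0" --pt "0 0 0 0 0 0" --pt "0 0 0 0 0 0" --pt "0 0 0 0 0 0" --pt "0 0 0 0 0 0" --fingers -1 --newtons 40

```text
time: 19.08
tool_pos: [0.4959, 0.1345, 0.0338]
tool_rot: [3.141, -0.001, 0.278]
contact_force: [0.2, -0.8, 1.2]
opening: 0.0128
grip_force: 40.0
```

Request:
move_arm --pt "-0.015 0 0 0 0 0" --pt "-0.03 0 0 0 0 0" --pt "-0.045 0 0 0 0 0" --pt "-0.06 0 0 0 0 0"

```text
time: 19.58
tool_pos: [0.4938, 0.1337, 0.0341]
tool_rot: [3.14, -0.009, 0.277]
contact_force: [11.5, 4.1, -8.1]
opening: 0.0127
grip_force: 40.0
```

Request:
move_arm --pt "-0.015 0 0 0 0 0" --pt "-0.03 0 0 0 0 0"

```text
time: 19.82
tool_pos: [0.4909, 0.1328, 0.0341]
tool_rot: [3.14, -0.009, 0.277]
contact_force: [12.1, 3.3, -8.3]
opening: 0.0128
grip_force: 40.0
```

Request:
move_arm --pt "-0.015 0 0 0 0 0" --pt "-0.03 0 0 0 0 0"

```text
time: 20.08
tool_pos: [0.4881, 0.132, 0.0342]
tool_rot: [3.14, -0.01, 0.277]
contact_force: [11.0, 3.4, -8.5]
opening: 0.0128
grip_force: 40.0
```

Request:
move_arm --pt "-0.015 0 0.02 0 0 0" --pt "-0.03 0 0.02 0 0 0"

```text
time: 20.32
tool_pos: [0.4878, 0.1318, 0.0338]
tool_rot: [3.14, -0.016, 0.277]
contact_force: [15.6, 6.0, -1.4]
opening: 0.013
grip_force: 40.0
```

Request:
move_arm --pt "-0.015 0 0 0 0 0" --pt "-0.03 0 0 0 0 0"

```text
time: 20.58
tool_pos: [0.4854, 0.1308, 0.0338]
tool_rot: [3.139, -0.017, 0.277]
contact_force: [15.5, 4.9, -1.2]
opening: 0.0133
grip_force: 40.0
```

The two readings (12.0 N at 8.3 N lift, 16.2 N at 1.2 N lift) give mu ≈ 0.59 and a foot force of about 10 N. That is too tight, so back off 1.5 mm (0.39 rad + 0.34 rad play).

Request:
move_arm --pt "0 0 0 0 0 0" --pt "0 0 0 0 0 0" --pt "0 0 0 0 0 0" --pt "0 0 -0.5 0 0 0" --pt "0 0 -1 0 0 0" --fingers 0.13

```text
time: 21.2
tool_pos: [0.4775, 0.1295, 0.1322]
tool_rot: [-3.142, 0.002, 0.278]
contact_force: [1.6, -0.2, -0.6]
opening: 0.0517
grip_force: 0.0
```

Request:
move_arm --pt "0 0 -0.5 0 0 0" --pt "0.2 0 -0.92 0 0 0" --pt "0.2 0 -0.92 0 0 0"

```text
time: 21.58
tool_pos: [0.4997, 0.1355, 0.2269]
tool_rot: [3.14, -0.008, 0.278]
contact_force: [0.2, -0.7, -0.8]
opening: 0.0518
grip_force: 0.0
```

Request:
move_arm --pt "0.4 -0.013 0 0 0 -0.05" --pt "0.8 -0.013 0 0 0 -0.1" --pt "0.98 -0.013 0 0 0 -0.15" --pt "0.98 -0.013 0 0 0 -0.21" --pt "0.98 -0.013 0 0 0 -0.27" --pt "0.98 -0.013 0 0 0 -0.33" --pt "0.98 -0.013 0 0 0 -0.39" --pt "0.98 -0.013 0 0 0 -0.44" --pt "0.98 -0.013 0 0 0 -0.49" --pt "0.98 -0.013 0 0 0 -0.49" --pt "0.98 -0.013 0 0 0 -0.49"

```text
time: 22.95
tool_pos: [0.5909, 0.1632, 0.223]
tool_rot: [-3.141, 0.0, 1.814]
contact_force: [0.3, -0.5, -0.3]
opening: 0.0521
grip_force: 0.0
```

Run:
```python
from h import *
print(robot.observe()['tool_pos'],robot.observe()['tool_rot'],rows([.599,.1645,.1645],1.817))
rep()
```

```text
[0.59092842 0.16317501 0.22296742] [-3.14105787e+00  2.55578142e-04  1.81398953e+00] [-0.006  0.082  0.585 -0.     0.    -0.001]
[0.5913468  0.16328321 0.22375819] [ 0.    -0.001  1.   ]
red 187 139 [-13.8 -13.2 -12.1  -8.9   6.3] [-15.7 -14.5 -13.3 -11.3   3.2]
red 195 142 [-13.7 -13.4 -12.1  -9.7   5. ] [-15.6 -15.  -13.3 -10.6   6.1]
red 203 145 [-12.4 -11.8  -8.9  -4.1   7.1] [-15.5 -14.1 -11.6  -6.6   5.8]
brass 104 184 [-18.1 -17.5 -15.7 -12.9  11.9] [-20.8 -19.9 -17.4 -15.5   4.6]
brass 112 177 [-18.  -17.2 -15.2 -12.5  11.7] [-20.8 -19.9 -17.5 -14.7   5.3]
brass 120 170 [-17.9 -17.3 -15.4 -10.1  12.9] [-20.1 -19.3 -17.9 -14.7   3. ]
steel 136 96 [-13.  -12.1  -7.8  -4.2   6.3] [-15.6 -13.9  -9.2  -6.4   5.9]
steel 142 39 [-7.3 -7.1 -5.9 -3.9  2.5] [-9.9 -9.1 -8.1 -6.6 -1.2]
steel 148 33 [-9.6 -9.2 -6.1 -4.5  2.6] [-10.8 -10.   -8.5  -5.9  -3.3]
steel 154 19 [-13.  -12.7 -11.2  -9.6   8.9] [-16.1 -14.5 -12.7  -4.    3.6]
steel 166 5 [11.8 11.9 12.2 13.  13.7] [-13.9 -13.7 -13.2 -12.3 -11.3]
```

Descend, regrip and turn back 0.73 rad (rz −0.232, rising 1.5 mm).

Request:
move_arm --pt "-0.006 0.08 0 0 0 0" --pt "-0.006 0.082 0.3 0 0 0" --pt "-0.006 0.082 0.585 0 0 0" --pt "-0.006 0.082 0.585 0 0 0" --pt "-0.006 0.082 0.585 0 0 0"

```text
time: 23.82
tool_pos: [0.6004, 0.1648, 0.1665]
tool_rot: [3.139, 0.001, 1.817]
contact_force: [-0.2, 1.1, -0.7]
opening: 0.0521
grip_force: 0.0
```

Request:
move_arm --pt "0 0 0 0 0 0" --pt "0 0 0 0 0 0" --pt "0 0 0 0 0 0" --pt "0 0 0 0 0 0" --fingers -1 --newtons 35

```text
time: 24.32
tool_pos: [0.5995, 0.1647, 0.1658]
tool_rot: [3.14, 0.001, 1.817]
contact_force: [-1.4, -0.1, 2.2]
opening: 0.0259
grip_force: 34.8
```

Request:
move_arm --pt "0 0 0 0 0 -0.05" --pt "0 0 0 0 0 -0.1" --pt "0 0 -0.005 0 0 -0.15" --pt "0 0 -0.01 0 0 -0.2" --pt "0 0 -0.015 0 0 -0.232" --pt "0 0 -0.015 0 0 -0.232" --pt "0 0 -0.015 0 0 -0.232"

```text
time: 25.2
tool_pos: [0.5996, 0.165, 0.1671]
tool_rot: [3.14, 0.001, 2.544]
contact_force: [-1.2, 1.1, 2.3]
opening: 0.026
grip_force: 34.8
```

Request:
move_arm --pt "0 0 0 0 0 0" --pt "0 0 0 0 0 0" --pt "0 0 -0.3 0 0 0" --pt "0 0 -0.6 0 0 0" --pt "0 0 -0.6 0 0 0" --fingers 0.13

```text
time: 25.82
tool_pos: [0.6007, 0.1648, 0.2293]
tool_rot: [3.138, 0.005, 2.546]
contact_force: [-0.3, 0.4, -1.1]
opening: 0.0517
grip_force: 0.0
```

Request:
move_arm --pt "0.38 -0.46 0 0 0 -0.05" --pt "0.757 -0.925 0 0 0 -0.1" --pt "0.757 -0.925 0 0 0 -0.16" --pt "0.757 -0.925 0.2 0 0 -0.22" --pt "0.757 -0.925 0.6 0 0 -0.28" --pt "0.757 -0.925 1 0 0 -0.28" --pt "0.757 -0.925 1 0 0 -0.28"

```text
time: 26.7
tool_pos: [0.4824, 0.1302, 0.1236]
tool_rot: [3.141, -0.007, -2.858]
contact_force: [-0.6, 0.4, 0.1]
opening: 0.0519
grip_force: 0.0
```

Run:
```python
from h import *
print(robot.observe()['tool_pos'],robot.observe()['tool_rot'],rows([.485,.131,.034],3.422))
c=cam('side');P=c['P'];h=cv2.cvtColor(c['image'],cv2.COLOR_RGB2HSV).astype(int)
m=(h[...,0]>40)&(h[...,0]<85)&(h[...,1]>80)&(np.hypot(P[...,0]-.487,P[...,1]-.13)<.03)&(P[...,2]<.07)
q=P[m];print(len(q),np.median(q,0))
```

```text
[0.48238306 0.13020158 0.12355207] [ 3.1407444  -0.00682087 -2.85820104] [-0.033 -0.     0.895  0.    -0.002  0.001]
43 [0.4837511  0.12373843 0.04614765]
```

Request:
move_arm --pt "-0.02 0 0.4 0 0 0" --pt "-0.02 0 0.75 0 0 0" --pt "-0.02 0 0.895 0 0 0" --pt "-0.02 0 0.895 0 0 0" --pt "-0.02 0 0.895 0 0 0"

```text
time: 27.38
tool_pos: [0.4883, 0.1313, 0.0387]
tool_rot: [-3.141, 0.004, -2.858]
contact_force: [0.2, 0.5, 1.1]
opening: 0.0518
grip_force: 0.0
```

Request:
move_arm --pt "0 0 0 0 0 0" --pt "0 0 0 0 0 0" --pt "0 0 0 0 0 0" --pt "0 0 0 0 0 0" --pt "0 0 0 0 0 0" --fingers -1 --newtons 40

```text
time: 28.0
tool_pos: [0.4871, 0.1312, 0.0372]
tool_rot: [-3.141, 0.001, -2.858]
contact_force: [0.4, 0.4, 1.3]
opening: 0.0129
grip_force: 40.0
```

Request:
move_arm --pt "-0.015 0 0 0 0 0" --pt "-0.03 0 0 0 0 0" --pt "-0.045 0 0 0 0 0"

```text
time: 28.38
tool_pos: [0.4871, 0.1313, 0.0371]
tool_rot: [-3.141, -0.009, -2.857]
contact_force: [-16.4, -7.8, 19.3]
opening: 0.0128
grip_force: 40.0
```

Request:
move_arm --pt "-0.015 0 0 0 0 0" --pt "-0.03 0 0 0 0 0"

```text
time: 28.62
tool_pos: [0.4876, 0.1316, 0.0371]
tool_rot: [3.141, -0.014, -2.857]
contact_force: [-23.5, -9.4, 25.0]
opening: 0.0129
grip_force: 40.0
```

The arm presses on the post as it pushes. Raise it until the vertical force is near zero.

Request:
move_arm --pt "0 0 -0.025 0 0 0" --pt "0 0 -0.045 0 0 0"

```text
time: 28.88
tool_pos: [0.4896, 0.1325, 0.04]
tool_rot: [3.141, -0.01, -2.857]
contact_force: [-8.2, -3.4, -5.4]
opening: 0.0128
grip_force: 40.0
```

Request:
move_arm --pt "-0.015 0 0 0 0 0" --pt "-0.03 0 0 0 0 0"

```text
time: 29.12
tool_pos: [0.4913, 0.1332, 0.0394]
tool_rot: [3.14, -0.012, -2.857]
contact_force: [-11.7, -3.6, -3.5]
opening: 0.013
grip_force: 40.0
```

Request:
move_arm --pt "-0.015 0 0 0 0 0" --pt "-0.03 0 0 0 0 0"

```text
time: 29.38
tool_pos: [0.4942, 0.134, 0.0393]
tool_rot: [3.14, -0.013, -2.857]
contact_force: [-12.1, -2.3, -3.1]
opening: 0.0129
grip_force: 40.0
```

Request:
move_arm --pt "-0.015 0 0.008 0 0 0" --pt "-0.03 0 0.01 0 0 0"

```text
time: 29.62
tool_pos: [0.4975, 0.135, 0.0384]
tool_rot: [3.141, -0.011, -2.857]
contact_force: [-10.2, -3.4, -3.3]
opening: 0.0128
grip_force: 40.0
```

Request:
move_arm --pt "-0.015 0 0 0 0 0" --pt "-0.03 0 0 0 0 0"

```text
time: 29.88
tool_pos: [0.5005, 0.1358, 0.0385]
tool_rot: [3.14, -0.011, -2.857]
contact_force: [-10.3, -3.0, -2.9]
opening: 0.0125
grip_force: 40.0
```

Run:
```python
from h import *
o=robot.observe();print({k:np.round(v,3) for k,v in o.items() if k in('tool_pos','contact_force','qpos')})
c=cam('side');P=c['P'];h=cv2.cvtColor(c['image'],cv2.COLOR_RGB2HSV).astype(int)
m=(P[...,2]>.03)&(P[...,2]<.042)&(np.hypot(P[...,0]-.58,P[...,1]-.158)<.06)&(h[...,1]<60)
q=P[m];A=np.c_[q[:,:2],np.ones(len(q))];s=np.linalg.lstsq(A,q[:,2],rcond=None)[0];print(len(q),s)
```

```text
{'qpos': array([ 1.180e-01,  5.660e-01,  1.758e+00, -1.000e-03,  8.290e-01,
       -1.737e+00]), 'tool_pos': array([0.5  , 0.136, 0.038]), 'contact_force': array([-10.289,  -2.982,  -2.897])}
175 [-0.01051934  0.02934094  0.03740307]
```

Drag is 10.7 N with about 3 N lift, so the foot presses about 7 N. That is in range, but I'll ease it by about 0.2 rad towards 5 N and re-prove.

Request:
move_arm --pt "0 0 0 0 0 0" --pt "0 0 0 0 0 0" --pt "0 0 0 0 0 0" --pt "0 0 -0.5 0 0 0" --pt "0 0 -1 0 0 0" --fingers 0.13

```text
time: 30.55
tool_pos: [0.5056, 0.1366, 0.1418]
tool_rot: [-3.141, 0.001, -2.858]
contact_force: [1.9, -0.3, 0.5]
opening: 0.0513
grip_force: 0.0
```

Request:
move_arm --pt "0 0 -0.5 0 0 0" --pt "-0.1 0 -0.88 0 0 0.05" --pt "-0.5 0 -0.88 0 0 0.1" --pt "-0.94 0 -0.88 0 0 0.16" --pt "-0.94 0 -0.88 0 0 0.22" --pt "-0.94 0 -0.88 0 0 0.28" --pt "-0.94 0 -0.88 0 0 0.28" --pt "-0.94 0 -0.88 0 0 0.28"

```text
time: 31.55
tool_pos: [0.5959, 0.163, 0.229]
tool_rot: [3.141, 0.001, 2.549]
contact_force: [0.4, -0.6, 0.6]
opening: 0.0521
grip_force: 0.0
```

Run:
```python
from h import *
print(robot.observe()['tool_pos'],robot.observe()['tool_rot'],rows([.5996,.165,.167],2.544))
```

```text
[0.59586189 0.1629789  0.2290277 ] [3.14071940e+00 1.40582336e-03 2.54943400e+00] [-0.019  0.037  0.62   0.     0.     0.002]
```

Request:
move_arm --pt "-0.019 0.037 0.1 0 0 0.002" --pt "-0.019 0.037 0.4 0 0 0.002" --pt "-0.019 0.037 0.62 0 0 0.002" --pt "-0.019 0.037 0.62 0 0 0.002" --pt "-0.019 0.037 0.62 0 0 0.002"

```text
time: 32.17
tool_pos: [0.6, 0.1651, 0.1675]
tool_rot: [3.14, 0.002, 2.54]
contact_force: [-0.3, 0.1, 0.2]
opening: 0.0518
grip_force: 0.0
```

Request:
move_arm --pt "0 0 0 0 0 0" --pt "0 0 0 0 0 0" --pt "0 0 0 0 0 0" --pt "0 0 0 0 0 0" --fingers -1 --newtons 35

```text
time: 32.67
tool_pos: [0.5996, 0.1649, 0.1672]
tool_rot: [3.141, 0.001, 2.54]
contact_force: [-0.2, -0.3, 2.6]
opening: 0.0257
grip_force: 35.0
```

Request:
move_arm --pt "0 0 0 0 0 -0.035" --pt "0 0 -0.006 0 0 -0.068" --pt "0 0 -0.006 0 0 -0.068" --pt "0 0 -0.006 0 0 -0.068"

```text
time: 33.17
tool_pos: [0.5997, 0.165, 0.1679]
tool_rot: [3.141, 0.002, 2.751]
contact_force: [-1.0, 0.5, 4.6]
opening: 0.0262
grip_force: 35.0
```

Request:
move_arm --pt "0 0 0 0 0 0" --pt "0 0 0 0 0 0" --pt "0 0 -0.3 0 0 0" --pt "0 0 -0.6 0 0 0" --pt "0 0 -0.6 0 0 0" --fingers 0.13

```text
time: 33.8
tool_pos: [0.6006, 0.1652, 0.2297]
tool_rot: [3.139, 0.005, 2.753]
contact_force: [-0.0, -0.1, 0.1]
opening: 0.0521
grip_force: 0.0
```

Run:
```python
from h import *
print(robot.observe()['tool_pos'],robot.observe()['tool_rot'],rows([.5003,.1357,.125],3.422))
```

```text
[0.60060387 0.16519903 0.22965289] [3.13880451 0.00528327 2.75298952] [ 0.822 -0.656  1.04   0.     0.002 -0.213]
```

Request:
move_arm --pt "0.42 -0.33 0 0 0 -0.05" --pt "0.822 -0.656 0 0 0 -0.1" --pt "0.822 -0.656 0 0 0 -0.16" --pt "0.822 -0.656 0.3 0 0 -0.213" --pt "0.822 -0.656 0.7 0 0 -0.213" --pt "0.822 -0.656 1 0 0 -0.213" --pt "0.822 -0.656 1 0 0 -0.213"

```text
time: 34.67
tool_pos: [0.4964, 0.1351, 0.1244]
tool_rot: [3.141, -0.006, -2.861]
contact_force: [0.9, -0.7, 0.5]
opening: 0.052
grip_force: 0.0
```

Request:
move_arm --pt "0 0 0.45 0 0 0" --pt "0 0 0.75 0 0 0" --pt "0 0 0.92 0 0 0" --pt "0 0 0.92 0 0 0" --pt "0 0 0.92 0 0 0" --pt "0 0 0.92 0 0 0"

```text
time: 35.42
tool_pos: [0.4996, 0.1355, 0.0365]
tool_rot: [-3.141, 0.003, -2.861]
contact_force: [-0.1, -0.1, 0.1]
opening: 0.0517
grip_force: 0.0
```

Request:
move_arm --pt "0 0 0 0 0 0" --pt "0 0 0 0 0 0" --pt "0 0 0 0 0 0" --pt "0 0 0 0 0 0" --pt "0 0 0 0 0 0" --fingers -1 --newtons 40

```text
time: 36.05
tool_pos: [0.4988, 0.1353, 0.0353]
tool_rot: [-3.141, 0.001, -2.861]
contact_force: [0.5, 0.4, 0.7]
opening: 0.0132
grip_force: 40.0
```

Request:
move_arm --pt "0.015 0 0.008 0 0 0" --pt "0.03 0 0.015 0 0 0" --pt "0.045 0 0.018 0 0 0" --pt "0.06 0 0.018 0 0 0"

```text
time: 36.55
tool_pos: [0.4976, 0.1345, 0.0353]
tool_rot: [-3.14, 0.012, -2.861]
contact_force: [9.6, 4.0, 2.6]
opening: 0.0131
grip_force: 40.0
```

Request:
move_arm --pt "0.015 0 0 0 0 0" --pt "0.03 0 0 0 0 0" --pt "0.045 0 0 0 0 0"

```text
time: 36.92
tool_pos: [0.4934, 0.1332, 0.0353]
tool_rot: [-3.14, 0.012, -2.861]
contact_force: [9.8, 2.1, 3.1]
opening: 0.013
grip_force: 40.0
```

Request:
move_arm --pt "0.015 0 0 0 0 0" --pt "0.03 0 0 0 0 0"

```text
time: 37.17
tool_pos: [0.4906, 0.1323, 0.0353]
tool_rot: [-3.14, 0.012, -2.861]
contact_force: [9.9, 2.8, 2.9]
opening: 0.0129
grip_force: 40.0
```

F is about 10.1 N with 2.7 N of press, so N is about 3.4. A quick slide with less press will pin down mu.

Request:
move_arm --pt "0.015 0 -0.01 0 0 0" --pt "0.03 0 -0.02 0 0 0" --pt "0.045 0 -0.02 0 0 0"

```text
time: 37.55
tool_pos: [0.4828, 0.1305, 0.0355]
tool_rot: [-3.141, 0.004, -2.861]
contact_force: [4.6, 1.2, -4.6]
opening: 0.0131
grip_force: 40.0
```

Request:
move_arm --pt "0.015 0 0 0 0 0" --pt "0.03 0 0 0 0 0"

```text
time: 37.8
tool_pos: [0.4798, 0.1297, 0.0354]
tool_rot: [-3.141, 0.004, -2.861]
contact_force: [5.3, 2.5, -4.1]
opening: 0.013
grip_force: 40.0
```

Request:
move_arm --pt "-0.06 0 0 0 0 0" --pt "-0.06 0 0 0 0 0" --pt "-0.06 0 0 0 0 0"

```text
time: 38.17
tool_pos: [0.4803, 0.1302, 0.0352]
tool_rot: [3.142, -0.008, -2.86]
contact_force: [-12.4, -5.8, 11.2]
opening: 0.013
grip_force: 40.0
```

N works out at about 2.7 N (mu ≈ 0.62), which is too close to the lower limit. Tighten slightly: 0.57 rad clockwise including the play.

Request:
move_arm --pt "0.04 0 -0.02 0 0 0" --pt "0.04 0 -0.02 0 0 0" --pt "0.04 0 -0.02 0 0 0" --pt "0.04 0 -0.5 0 0 0" --pt "0.04 0 -1 0 0 0" --fingers 0.13

```text
time: 38.8
tool_pos: [0.4801, 0.1301, 0.1362]
tool_rot: [-3.141, -0.001, -2.861]
contact_force: [1.1, 0.1, 0.3]
opening: 0.0516
grip_force: 0.0
```

Request:
move_arm --pt "0 0 -0.5 0 0 0" --pt "-0.1 0 -0.9 0 0 0.05" --pt "-0.5 0 -0.9 0 0 0.1" --pt "-1 0 -0.9 0 0 0.16" --pt "-1 0 -0.9 0 0 0.213" --pt "-1 0 -0.9 0 0 0.213" --pt "-1 0 -0.9 0 0 0.213"

```text
time: 39.67
tool_pos: [0.5761, 0.1578, 0.2257]
tool_rot: [3.141, 0.001, 2.756]
contact_force: [1.2, -0.3, -0.7]
opening: 0.0514
grip_force: 0.0
```

Run:
```python
from h import *
print(robot.observe()['tool_pos'],robot.observe()['tool_rot'],rows([.5996,.165,.1675],2.752))
```

```text
[0.57607693 0.15779649 0.22573208] [3.14128939e+00 1.15137058e-03 2.75645488e+00] [-0.19   0.155  0.583  0.     0.     0.001]
```

Request:
move_arm --pt "-0.19 0.155 0 0 0 0" --pt "-0.19 0.155 0 0 0 0.001" --pt "-0.19 0.155 0.4 0 0 0.001" --pt "-0.19 0.155 0.583 0 0 0.001" --pt "-0.19 0.155 0.583 0 0 0.001" --pt "-0.19 0.155 0.583 0 0 0.001"

```text
time: 40.42
tool_pos: [0.6001, 0.1649, 0.1687]
tool_rot: [3.14, 0.003, 2.751]
contact_force: [0.6, 0.3, 0.2]
opening: 0.0518
grip_force: 0.0
```

Request:
move_arm --pt "0 0 0 0 0 0" --pt "0 0 0 0 0 0" --pt "0 0 0 0 0 0" --pt "0 0 0 0 0 0" --fingers -1 --newtons 35

```text
time: 40.92
tool_pos: [0.6, 0.1649, 0.1677]
tool_rot: [3.141, 0.002, 2.75]
contact_force: [-0.7, -0.8, 2.3]
opening: 0.0257
grip_force: 35.0
```

Request:
move_arm --pt "0 0 0 0 0 0.05" --pt "0 0 0 0 0 0.1" --pt "0 0 0.003 0 0 0.15" --pt "0 0 0.006 0 0 0.181" --pt "0 0 0.006 0 0 0.181" --pt "0 0 0.006 0 0 0.181"

```text
time: 41.68
tool_pos: [0.5997, 0.1645, 0.167]
tool_rot: [3.141, 0.001, 2.183]
contact_force: [-3.3, -4.1, 4.6]
opening: 0.0258
grip_force: 35.0
```

Request:
move_arm --pt "0 0 0 0 0 0" --pt "0 0 0 0 0 0" --pt "0 0 -0.3 0 0 0" --pt "0 0 -0.6 0 0 0" --pt "0 0 -0.6 0 0 0" --fingers 0.13

```text
time: 42.3
tool_pos: [0.6011, 0.1655, 0.2291]
tool_rot: [3.136, 0.003, 2.182]
contact_force: [0.0, 0.4, -0.2]
opening: 0.0516
grip_force: 0.0
```

Run:
```python
from h import *
print(robot.observe()['tool_pos'],robot.observe()['tool_rot'],rows([.481,.1302,.125],3.422))
c=cam('side');P=c['P'];h=cv2.cvtColor(c['image'],cv2.COLOR_RGB2HSV).astype(int)
m=(h[...,0]>40)&(h[...,0]<85)&(h[...,1]>80)&(np.hypot(P[...,0]-.48,P[...,1]-.13)<.03)&(P[...,2]<.07)
print(m.sum(),np.median(P[m],0))
```

```text
[0.60113425 0.16549925 0.22906791] [3.13567144e+00 2.85277211e-03 2.18201543e+00] [ 4.030e-01 -1.193e+00  1.032e+00  1.000e-03  2.000e-03 -3.950e-01]
50 [0.4788797  0.12308956 0.04672892]
```

Request:
move_arm --pt "0.2 -0.5 0 0 0 -0.05" --pt "0.37 -1 0 0 0 -0.1" --pt "0.38 -1 0 0 0 -0.16" --pt "0.38 -1 0 0 0 -0.22" --pt "0.38 -1 0 0 0 -0.28" --pt "0.38 -1 0 0 0 -0.34" --pt "0.38 -1 0 0 0 -0.395" --pt "0.38 -1 0 0 0 -0.395"

```text
time: 43.35
tool_pos: [0.4955, 0.1388, 0.2252]
tool_rot: [3.142, -0.001, -2.862]
contact_force: [1.0, 0.2, 0.4]
opening: 0.0521
grip_force: 0.0
```

Run:
```python
from h import *
print(robot.observe()['tool_pos'],robot.observe()['tool_rot'],rows([.4805,.1302,.135],3.422))
```

```text
[0.49548255 0.13878241 0.22523851] [ 3.14151699e+00 -1.21167436e-03 -2.86227879e+00] [ 0.167 -0.041  0.903  0.    -0.    -0.   ]
```

Request:
move_arm --pt "0.167 -0.041 0.4 0 0 0" --pt "0.167 -0.041 0.8 0 0 0" --pt "0.167 -0.041 0.92 0 0 0" --pt "0.167 -0.041 0.92 0 0 0"

```text
time: 43.85
tool_pos: [0.4813, 0.1302, 0.1343]
tool_rot: [-3.141, -0.0, -2.862]
contact_force: [-0.7, -0.4, 0.3]
opening: 0.0518
grip_force: 0.0
```

Request:
move_arm --pt "0 0 0.5 0 0 0" --pt "0 0 0.85 0 0 0" --pt "0 0 0.97 0 0 0" --pt "0 0 0.97 0 0 0" --pt "0 0 0.97 0 0 0"

```text
time: 44.48
tool_pos: [0.4828, 0.1304, 0.0392]
tool_rot: [-3.141, 0.004, -2.861]
contact_force: [0.5, 0.1, -0.2]
opening: 0.0521
grip_force: 0.0
```

Request:
move_arm --pt "0 0 0 0 0 0" --pt "0 0 0 0 0 0" --pt "0 0 0 0 0 0" --pt "0 0 0 0 0 0" --pt "0 0 0 0 0 0" --fingers -1 --newtons 40

```text
time: 45.1
tool_pos: [0.4814, 0.1302, 0.0376]
tool_rot: [-3.141, 0.001, -2.861]
contact_force: [-0.9, 0.2, 1.6]
opening: 0.0128
grip_force: 40.0
```

Request:
move_arm --pt "-0.015 0 -0.01 0 0 0" --pt "-0.03 0 -0.02 0 0 0" --pt "-0.045 0 -0.028 0 0 0" --pt "-0.06 0 -0.028 0 0 0"

```text
time: 45.6
tool_pos: [0.4827, 0.1311, 0.0388]
tool_rot: [3.141, -0.009, -2.861]
contact_force: [-9.9, -3.6, -2.7]
opening: 0.0127
grip_force: 40.0
```

Request:
move_arm --pt "-0.015 0 0 0 0 0" --pt "-0.03 0 0 0 0 0" --pt "-0.045 0 0 0 0 0"

```text
time: 45.98
tool_pos: [0.487, 0.1324, 0.0387]
tool_rot: [3.141, -0.009, -2.86]
contact_force: [-9.6, -3.0, -3.0]
opening: 0.0132
grip_force: 40.0
```

Request:
move_arm --pt "-0.015 0 0 0 0 0" --pt "-0.03 0 0 0 0 0"

```text
time: 46.22
tool_pos: [0.4899, 0.1333, 0.0387]
tool_rot: [3.141, -0.009, -2.86]
contact_force: [-10.5, -3.2, -2.6]
opening: 0.0129
grip_force: 40.0
```

Drag is 10.5 N with about 3 N lift, so the foot presses about 5.5–6 N. That is set right and proven over 8 mm. Now take the driver back.

Request:
move_arm --pt "0.03 0 0 0 0 0" --pt "0.03 0 0 0 0 0" --pt "0.03 0 0 0 0 0" --pt "0.03 0 -0.5 0 0 0" --pt "0.03 0 -1 0 0 0" --fingers 0.13

```text
time: 46.85
tool_pos: [0.4915, 0.1331, 0.1416]
tool_rot: [-3.141, 0.001, -2.861]
contact_force: [0.9, -0.3, 0.3]
opening: 0.0513
grip_force: 0.0
```

Request:
move_arm --pt "0 0 -0.5 0 0 0" --pt "-0.1 0 -0.9 0 0 0.05" --pt "-0.5 0 -0.9 0 0 0.1" --pt "-1 0 -0.9 0 0 0.16" --pt "-1 0 -0.9 0 0 0.22" --pt "-1 0 -0.9 0 0 0.28" --pt "-1 0 -0.9 0 0 0.34" --pt "-1 0 -0.9 0 0 0.395" --pt "-1 0 -0.9 0 0 0.395"

```text
time: 47.98
tool_pos: [0.5876, 0.1609, 0.2307]
tool_rot: [3.14, 0.001, 2.183]
contact_force: [0.0, 0.0, -0.2]
opening: 0.0518
grip_force: 0.0
```

Run:
```python
from h import *
print(robot.observe()['tool_pos'],robot.observe()['tool_rot'],rows([.5998,.1649,.167],2.183))
c=cam('top');P=c['P'];h=cv2.cvtColor(c['image'],cv2.COLOR_RGB2HSV).astype(int)
g=cv2.cvtColor(c['image'],cv2.COLOR_RGB2GRAY)
# middle hole: points below rack top inside the rack
m=(P[...,2]<.044)&(np.hypot(P[...,0]-.4985,P[...,1]+.2895)<.02);v,u=np.nonzero(m)
print(m.sum(),np.median(P[m],0) if m.sum() else '',u.mean() if len(u) else '',v.mean() if len(v) else '')
if len(u): print(ray(c,u.mean(),v.mean(),.05))
```

```text
[0.58756986 0.1608612  0.23070731] [3.14013944e+00 1.07328883e-03 2.18307005e+00] [-0.037  0.122  0.637  0.     0.     0.   ]
63 [ 0.50217015 -0.29940422  0.01340437] 400.3333333333333 215.5873015873016
[ 0.49865736 -0.28890319  0.05      ]
```

Request:
move_arm --pt "-0.037 0.122 0 0 0 0" --pt "-0.037 0.122 0.05 0 0 0" --pt "-0.037 0.122 0.4 0 0 0" --pt "-0.037 0.122 0.637 0 0 0" --pt "-0.037 0.122 0.637 0 0 0" --pt "-0.037 0.122 0.637 0 0 0"

```text
time: 48.78
tool_pos: [0.6, 0.1648, 0.1679]
tool_rot: [3.139, 0.001, 2.182]
contact_force: [-0.4, -0.2, 0.8]
opening: 0.0517
grip_force: 0.0
```

Request:
move_arm --pt "0 0 0 0 0 0" --pt "0 0 0 0 0 0" --pt "0 0 0 0 0 0" --pt "0 0 0 0 0 0" --fingers -1 --newtons 30

```text
time: 49.28
tool_pos: [0.5995, 0.1647, 0.1673]
tool_rot: [3.141, 0.001, 2.182]
contact_force: [-1.6, -0.3, 2.7]
opening: 0.0258
grip_force: 30.0
```

Request:
move_arm --pt "0 0 -0.15 0 0 0" --pt "0 0 -0.35 0 0 0" --pt "0 0 -0.6 0 0 0" --pt "0 0 -0.6 0 0 0"

```text
time: 49.78
tool_pos: [0.6005, 0.165, 0.2295]
tool_rot: [3.136, 0.003, 2.182]
contact_force: [0.8, 0.2, -0.8]
opening: 0.0257
grip_force: 30.0
```

Run:
```python
from h import *
o=robot.observe();print(o['tool_pos'],o['contact_force'],rows([.4985,-.289,.227],1.353))
c=cam('side');P=c['P'];h=cv2.cvtColor(c['image'],cv2.COLOR_RGB2HSV).astype(int)
m=(h[...,0]>12)&(h[...,0]<30)&(h[...,1]>110)&(np.hypot(P[...,0]-.6,P[...,1]-.165)<.03)&(P[...,2]>.09)
print(m.sum(),np.percentile(P[m][:,2],[3,97]))
```

```text
[0.60049712 0.16502371 0.22951189] [ 0.76820769  0.19174154 -0.81063323] [-3.134e+00 -3.439e+00  1.600e-02  2.000e-03  0.000e+00  2.640e-01]
199 [0.10448088 0.32378882]
```

Request:
move_arm --pt "-0.39 -0.43 0 0 0 0" --pt "-0.78 -0.86 0 0 0 0"

```text
time: 50.08
tool_pos: [0.5726, 0.0508, 0.2253]
tool_rot: [-3.14, -0.001, 2.183]
contact_force: [1.0, -0.6, -0.8]
opening: 0.0258
grip_force: 30.0
```

Request:
move_arm --pt "-0.39 -0.43 0 0 0 0" --pt "-0.78 -0.86 0 0 0 0"

```text
time: 50.32
tool_pos: [0.5467, -0.0631, 0.2256]
tool_rot: [-3.141, -0.001, 2.182]
contact_force: [1.6, -0.5, -1.6]
opening: 0.0258
grip_force: 30.0
```

Request:
move_arm --pt "-0.39 -0.43 0 0 0 0" --pt "-0.78 -0.86 0 0 0 0"

```text
time: 50.58
tool_pos: [0.521, -0.1762, 0.2256]
tool_rot: [3.142, -0.001, 2.182]
contact_force: [1.4, -0.0, -1.8]
opening: 0.0259
grip_force: 30.0
```

Request:
move_arm --pt "-0.39 -0.43 0 0 0 0.05" --pt "-0.7 -0.75 0 0 0 0.1" --pt "-0.78 -0.86 0 0 0 0.16" --pt "-0.78 -0.86 0 0 0 0.22" --pt "-0.78 -0.86 0 0 0 0.264" --pt "-0.78 -0.86 0 0 0 0.264" --pt "-0.78 -0.86 0 0 0 0.264"

```text
time: 51.45
tool_pos: [0.4963, -0.2878, 0.2261]
tool_rot: [3.142, -0.001, 1.355]
contact_force: [0.9, 0.3, -0.7]
opening: 0.0255
grip_force: 30.0
```

Run:
```python
from h import *
o=robot.observe();print(o['tool_pos'],o['tool_rot'],rows([.4985,-.289,.15],1.353))
g=o['tool_pos'];c=cam('side');P=c['P'];h=cv2.cvtColor(c['image'],cv2.COLOR_RGB2HSV).astype(int)
m=(h[...,1]<70)&(np.hypot(P[...,0]-g[0],P[...,1]-g[1])<.025)&(P[...,2]>g[2]-.075)&(P[...,2]<g[2]-.02)
for lo in np.arange(-.072,-.02,.006):
    k=m&(P[...,2]-g[2]>=lo)&(P[...,2]-g[2]<lo+.006)
    if k.sum()>3: v,u=np.nonzero(k);print(lo.round(3),k.sum(),np.median(P[k],0).round(4),u.min(),u.max())
```

```text
[ 0.49633444 -0.28779921  0.22613276] [ 3.14154785e+00 -6.47651589e-04  1.35495968e+00] [-0.008  0.024  0.761  0.    -0.     0.001]
-0.06 8 [ 0.4953 -0.2929  0.1689] 317 321
-0.054 16 [ 0.4945 -0.2947  0.175 ] 316 322
-0.048 7 [ 0.4939 -0.2946  0.1805] 316 322
-0.036 65 [ 0.4916 -0.2969  0.195 ] 312 327
-0.03 66 [ 0.494  -0.2949  0.1972] 312 327
-0.024 11 [ 0.4925 -0.294   0.2042] 316 323
```

Request:
move_arm --pt "-0.008 0.024 0.2 0 0 0" --pt "-0.008 0.024 0.6 0 0 0" --pt "-0.008 0.024 0.95 0 0 0" --pt "-0.008 0.024 0.98 0 0 0" --pt "-0.008 0.024 0.98 0 0 0" --pt "-0.008 0.024 0.98 0 0 0"

```text
time: 52.25
tool_pos: [0.4997, -0.29, 0.1305]
tool_rot: [3.138, 0.001, 1.352]
contact_force: [-0.2, -0.2, -1.1]
opening: 0.0257
grip_force: 30.0
```

Request:
move_arm --pt "0 0 0.1 0 0 0" --pt "0 0 0.2 0 0 0" --pt "0 0 0.3 0 0 0" --pt "0 0 0.38 0 0 0" --pt "0 0 0.4 0 0 0" --pt "0 0 0.4 0 0 0"

```text
time: 53.0
tool_pos: [0.4989, -0.2894, 0.0887]
tool_rot: [3.14, -0.0, 1.352]
contact_force: [-0.1, -1.2, -0.1]
opening: 0.0257
grip_force: 30.0
```

In the hole with no contact force. Lower 3 mm more and release.

Request:
move_arm --pt "0 0 0.03 0 0 0" --pt "0 0 0.03 0 0 0" --pt "0 0 0.03 0 0 0"

```text
time: 53.38
tool_pos: [0.499, -0.2894, 0.0859]
tool_rot: [3.14, -0.0, 1.352]
contact_force: [-0.6, -0.1, -1.2]
opening: 0.0258
grip_force: 30.0
```

Request:
move_arm --pt "0 0 0 0 0 0" --pt "0 0 0 0 0 0" --pt "0 0 0 0 0 0" --pt "0 0 -0.5 0 0 0" --pt "0 0 -1 0 0 0" --pt "0 0 -1 0 0 0" --fingers 0.13

```text
time: 54.12
tool_pos: [0.5007, -0.2908, 0.1903]
tool_rot: [3.132, 0.004, 1.352]
contact_force: [0.1, -0.0, 0.1]
opening: 0.0522
grip_force: 0.0
```

Run:
```python
from h import *
o=robot.observe();print(o['tool_pos'],o['time'],o['opening'])
c=cam('side');cv2.imwrite('pics/e.png',cv2.resize(c['image'][130:380,200:440],(576,600),interpolation=cv2.INTER_CUBIC)[:,:,::-1])
P=c['P'];h=cv2.cvtColor(c['image'],cv2.COLOR_RGB2HSV).astype(int)
r=(h[...,1]>120)&((h[...,0]<10)|(h[...,0]>170))&(np.hypot(P[...,0]-.4985,P[...,1]+.289)<.035)&(P[...,2]>.07)&(P[...,2]<.16)
print(r.sum(),np.percentile(P[r][:,2],[2,98]),np.median(P[r],0))
```

```text
[ 0.50067687 -0.29076858  0.19026911] 54.125 0.05223012905124683
288 [0.07904805 0.12733002] [ 0.49553665 -0.30139788  0.10984606]
```

View pics/e.png

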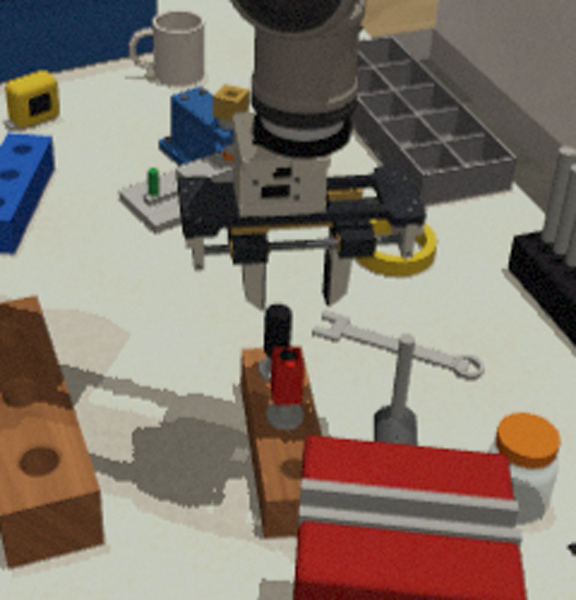

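The driver stands upright in the middle hole at (286,385), top at 127 mm, with its collar on the rack. The gripper is clear and the block lies under the foot.

```bash
python3 -c "
from cell import robot
print(robot.hand_in())"
```

```text
the job is handed in; nothing more can be done
None
```

I handed the job in at about 54 s: from the last drag test (10.5 N while sliding 8 mm) the foot presses on the block with about 5.5–6 N, the block is still under the foot, and the red driver stands upright in the rack's middle hole; the hand-in returned no verdict.

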